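Mount the sensor head on the bent rod over the stirrer and start the reading

ROBOT

A 6-joint arm with a two-finger parallel gripper is mounted at the origin on the work surface. World frame = base frame: x ahead of the robot, y to its left, z up, the work surface at z = 0. Lengths are in m, angles in rad, forces in N, time in s.
With the tool pointing down it reaches from about 0.25 to 0.85 m from the base axis. Payload 12.5 kg.
Tool frame: the origin (TCP) lies on the front face of the gripper's body, between the roots of the fingers; the fingertips stand 84 mm ahead of it and the grasp point (between the pads) lies 65 mm ahead of it; z points along the fingers, y is the direction in which the jaws open and shut (so a half turn about z gives the same grasp; the last joint's range is limited). The gripper opens to 93 mm and grips with 3 to 60 N. Pads are 15 mm wide; open, the fingers measure 128 mm over their backs; the gripper's body (75 mm by 188 mm) begins 65 mm behind the grasp point.
Start: joints at [1.157, 0.351, 1.652, -0, 1.139, -0.085], TCP at [0.178, 0.521, 0.303] pointing down, gripper open.
Joint ranges: [-2.75, 2.75], [-0.79, 2.1], [0.01, 2.65], [-1.57, 4.71], [0.07, 3.14], [-2.87, 2.87]. Speed limits (rad/s): [2.22, 2.22, 2.79, 3.14, 3.14, 3.14].

INTERFACE

Orientations are given as a rotation vector (axis times angle).
In Python, from cell import ctrl, eyes gives the robot as it stands.
- The arm moves only by the tool send_rows, never from a script. Its argument "targets" is one flat list of numbers, 7 for each row, row after row: the turn, a rotation vector about the tool's x, y, z in rad, then the shift along the tool's x, y, z in m, then the opening, from 0 (shut) to 1 (fully open). A call has 1 to 12 rows; each row shifts and turns the pose as measured when the row begins, along the tool's axes as they then stand; what a row does not reach is not made up. A row lasts 1/10 s, in which the tool goes at most 50 mm and 8.59 degrees, less where a joint would pass 70% of its speed; a pose out of reach is approached as far as the arm can. A call with a gripper value outside its range is refused whole. The fingers move at their own pace and stop on an object; "newtons" is the grip in N (left out, the last holds). Time passes only in rows, so rows that do not move let the fingers close. It gives the time, the measured TCP pose, the force and the opening at its end, in the units of the state.
- ctrl.sense(): the state, without advancing time (a new reading comes with each control period).
- eyes.get_image(name): name is "scene" or "top"; returns (picture, depth): 480x640x3 uint8, red, green, blue; 480x640 float32, m along the optical axis (not along the pixel's ray), 0 where there is no reading.
- eyes.camera_params(name): a dict with "vfov" (degrees; the focal length in pixels is half the picture's height over the tangent of half this angle, whatever the lens; pixels are square), "cx", "cy" (the principal point, pixels), "origin" and "attitude" of the camera in the world. Camera axes: x right, y down, z forward; pixel columns grow to the right and rows downward; lengths in m; the calibration is good to about 2 mm. A picture is of the moment at which its call begins. camera_params takes no time and is no camera call.
- ctrl.close_job(): hands the job in, once; it reports no verdict.
Trained networks look in the newest picture that a camera, given by its name, has taken for a name from the list of things; names that differ only in an ending like _2 or _b are one class to them, and where a whole thing is asked for, a point or a joint stands for the part that bears it (a point fixed in the world has none). Each returns a list of dicts, best first, with "conf" (0 to 1); they miss things now and then, are a little off and sometimes report something else, mostly with a low value. They report only what shows in the picture. A call takes as long as a camera call. They do not tell look-alikes from the thing itself.
- eyes.recognise(camera, name): "pixel" ([column, row] in pixels, amid what is visible of it).
The state is a dict: "t": time; "joint_pos": joint angles; "dq": joint speeds; "effort": joint torques, N m; "eef_pos": TCP position; "eef_rot": TCP orientation; "force": force on the tool from outside, world axes, zero at the start; "ft_torque": the same for the moment, N m; "grip_width": opening from 0.0 (shut) to 1.0 (fully open).
Only numpy, scipy, OpenCV 4.12 (cv2) and the standard library are available. Lean on these libraries where they do the work, as an engineer would, in place of code of your own. Each camera call takes 0.05 s, during which the arm holds its last target.

TASK

Pick up the black sensor head by its orange tab, thread its aluminium collar onto the free end of the bent steel rod, and slide it round the bend until the collar rests against the yellow stop, so that it hangs lens down over the beaker on the stirrer. Let go of it, then press the green key on the meter all the way down. Keep the head upright throughout and leave the beaker and the other bottles and dishes where they stand.

Things in the scene. Friction and masses are not known exactly. Their poses are not given: they have to be found in the camera images.
- head_bore (a point): Centre of the bore of the sensor head's collar, 66 mm above the head's flat underside. The head stands loose and upright on the bench, 131 mm tall, about 0.2 to 0.3 kg: a black cylinder 42 mm across and 48 mm tall (lens in its underside), on top of it a horizontal aluminium collar 36 mm outside, 30 mm long, with a 20 mm bore right through along the point's x axis; z is up. The head is the same after a half turn about z, so either end of the bore may go onto the rod first.
- head_tab (a point): Grip point on the orange tab above the collar: 43 mm above head_bore, 22 mm below the tab's top. The tab is upright, 14 mm thick along the point's y, 26 mm wide along x; its free part runs from 84 to 131 mm above the head's underside. Same axes as head_bore.
- rod_tip (a point): Very end of the free, rounded end of the bent guide rod, on the rod's axis. The rod is round steel 12 mm in diameter, level, its axis 230 mm above the bench, fixed, held only at its other end by an upright post behind the yellow stop. Axes of this point are those of the whole station (shared by bend_start, bend_end and seat): z up; from rod_tip the rod runs straight along +y for 76 mm to bend_start.
- bend_start (a point): Point on the rod's axis where the bend begins, coming from the tip. From here the rod follows a level quarter circle of 100 mm radius (centre 100 mm from here along -x), turning left by 90 degrees (seen from above, coming from the tip) to bend_end.
- bend_end (a point): Point on the rod's axis where the bend ends; from here the rod runs straight along -x to the stop and on to the post. It lies 100 mm along -x and 100 mm along +y from bend_start.
- seat (a point): Point on the rod's axis, 30 mm beyond bend_end along -x, where the collar's centre is when the collar touches the yellow stop (a fixed ring 32 mm across whose face is 15 mm further along -x). Released, the head hangs with its bore's centre up to 4 mm below the rod's axis. The stirrer plate (130 mm across, top 65 mm above the bench) lies straight below; the post, 100 mm further along -x, reaches 15 mm above the rod's axis.
- beaker_rim (a point): Centre of the mouth of the loose beaker (64 mm across, 70 mm tall) that stands on the stirrer plate, below seat; its rim is 135 mm above the bench. It stays there.
- start_key (a joint): Green spring key on the meter: 0 up, 0.006 m fully down; it moves straight down and takes about 4 N.
- start_key_top (a point): Centre of the green key's top face, 26 mm across, on the low flat part of the black meter, on the side towards the robot; the sloping panel behind it rises to about 90 mm above the bench.
- amber_bottle_c (a point): Middle of a loose amber bottle, 56 mm across, 115 mm tall. Bystander.
- blue_jar_c (a point): Middle of a loose white jar with a blue cap, 60 mm across, 90 mm tall. Bystander.
- red_bottle_c (a point): Middle of a loose small white bottle with a red cap, 40 mm across, 80 mm tall. Bystander.
- dish_c (a point): Middle of a loose shallow white dish, 90 mm across, 18 mm tall. Bystander.
There are look-alikes about, which are no part of the job. Leave any pink or purple look-alike of the part that bears head_bore alone.

How it is judged:
By the outcome, as a careful person would: the job done as asked, in the order asked, and still so for the second after the job is handed in, with the robot touching nothing.
It also fails if it takes over 64 s, if anything falls off the work surface, if the arm or the gripper's body presses on something with over 40 N, if the wrist force passes 120 N, or if a joint passes its speed limit or range.

## Working session

There is one attempt and no reset: what is moved stays moved. The work goes in short steps, Python scripts to look and compute and a tool call to move; the robot and the scene stay as the last step left them, time stands still between calls to the robot, and variables do not carry over. Pictures are saved under pics/ and viewed, and the job is handed in when it is done.

Besides the shell and the picture viewer there is one more tool, called after "Call:" in YAML: its name, and indented under it one key for each argument. send_rows: Moves the arm, as the interface text tells. Its arguments: {"type":"object","properties":{"targets":{"type":"array","items":{"type":"number"}},"newtons":{"type":"number"}},"required":["targets"]}

```bash
ls; mkdir -p pics
python3 - <<'E'
from cell import ctrl, eyes
import cv2
print(ctrl.sense())
for n in ("scene","top"):
    im,d=eyes.get_image(n); cv2.imwrite(f"pics/{n}0.png",im[:,:,::-1]); 
    import numpy as np; np.save(f"pics/{n}0.npy",d)
    print(n,eyes.camera_params(n))
E
```

```text
pics
{'t': 0.0, 'joint_pos': array([ 1.15743748e+00,  3.51221174e-01,  1.65240190e+00,  9.50968116e-06,
        1.13908994e+00, -8.46028578e-02]), 'dq': array([-8.14399205e-04, -2.58755742e-04, -6.12844902e-05, -6.51389097e-04,
        7.71747257e-04, -5.80320484e-04]), 'effort': array([ 1.84832902e-04, -4.97329831e+01, -2.85250354e+01,  6.98985206e-02,
        2.58213608e-02, -1.06560374e-04]), 'eef_pos': array([0.17745639, 0.52033508, 0.30221806]), 'eef_rot': array([-5.14045813e-01, -3.09896294e+00,  1.70209072e-03]), 'force': array([-0.05949394,  0.96913005, -0.20617533]), 'ft_torque': array([-0.01244185,  0.04258775,  0.04230514]), 'grip_width': 1.002650631484156}
scene {'vfov': 54.096520065936616, 'cx': 305.85955175830844, 'cy': 233.2338317104101, 'origin': array([ 1.35963564, -0.50602926,  0.79251836]), 'attitude': array([-1.95302953, -1.05627966,  0.56713018])}
top {'vfov': 46.165385490716936, 'cx': 308.10034589027305, 'cy': 240.8834819766617, 'origin': array([0.39365091, 0.01964113, 1.56875027]), 'attitude': array([-2.14594883,  2.17407827, -0.13722793])}
```

View pics/scene0.png

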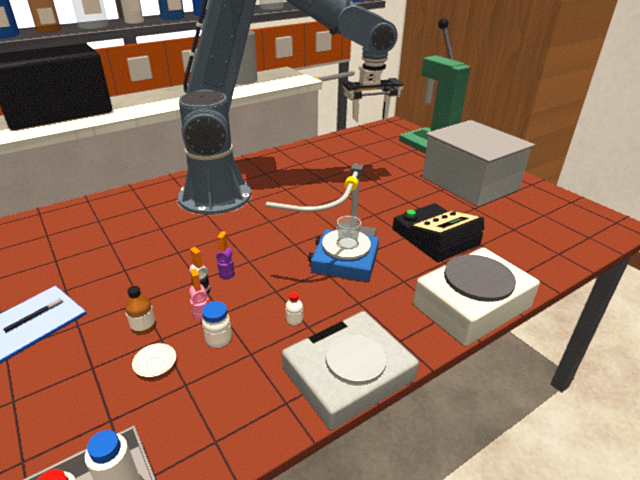

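View pics/top0.png

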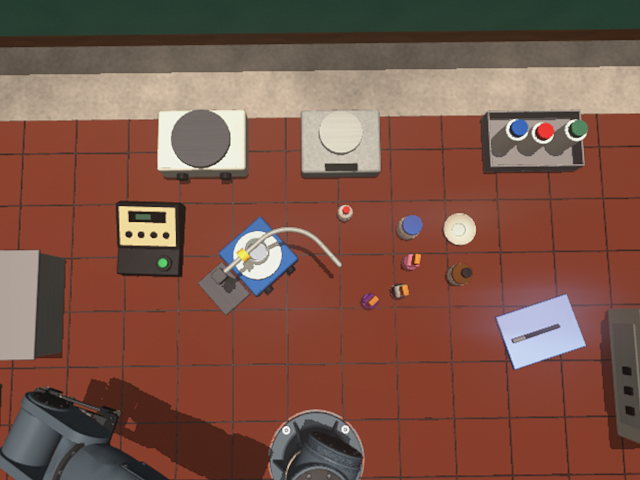

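The scene shows three tabbed heads. In the top view they are purple at (369,301), black and aluminium at (400,291), and pink at (412,262). The one at (400,291) fits the black sensor head; I'll confirm that in a crop. The rod tip is near (340,265), the stop near (243,255) and the green key near (163,264).

```bash
cat > h.py <<'E'
from cell import ctrl, eyes
import numpy as np, cv2
from scipy.spatial.transform import Rotation as R
def P(n):
    p=eyes.camera_params(n); f=240/np.tan(np.radians(p['vfov'])/2)
    return f,p['cx'],p['cy'],np.array(p['origin']),R.from_rotvec(p['attitude']).as_matrix()
def unproj(n,u,v,d):
    f,cx,cy,o,A=P(n); u=np.asarray(u,float);v=np.asarray(v,float);d=np.asarray(d,float)
    return o+np.stack([(u-cx)/f*d,(v-cy)/f*d,d],-1)@A.T
def atz(n,u,v,z):
    f,cx,cy,o,A=P(n); r=A@np.array([(u-cx)/f,(v-cy)/f,1]); return o+r*(z-o[2])/r[2]
def proj(n,X):
    f,cx,cy,o,A=P(n); c=(np.asarray(X)-o)@A; return np.stack([cx+f*c[...,0]/c[...,2],cy+f*c[...,1]/c[...,2]],-1)
def cloud(n,d):
    v,u=np.mgrid[0:480,0:640]; return unproj(n,u,v,d)
E
python3 - <<'E'
from h import *
for n in ("top","scene"):
    im,d=eyes.get_image(n)
    C=cloud(n,d)
    for k in ["head_bore","head_tab","rod_tip","bend_start","bend_end","seat","beaker_rim","start_key_top","amber_bottle_c","blue_jar_c","red_bottle_c","dish_c"]:
        for r in eyes.recognise(n,k)[:4]:
            u,v=r['pixel']; print(n,k,round(r['conf'],2),np.round([u,v]),np.round(C[int(round(v)),int(round(u))],3))
    if n=="top": c=im[240:330,340:440]
    else: c=im[220:330,170:260]
    cv2.imwrite(f"pics/crop_{n}.png",cv2.resize(c,None,fx=5,fy=5,interpolation=cv2.INTER_CUBIC)[:,:,::-1])
E
```

```text
top head_bore 0.74 [372. 300.] [ 0.417 -0.147  0.135]
top head_bore 0.51 [399. 292.] [ 0.438 -0.226  0.078]
top head_bore 0.48 [409. 260.] [ 0.523 -0.255  0.081]
top head_tab 0.78 [410. 262.] [ 0.517 -0.257  0.083]
top head_tab 0.76 [402. 289.] [ 0.445 -0.226  0.124]
top head_tab 0.66 [248. 266.] [0.513 0.174 0.065]
top head_tab 0.62 [459. 277.] [ 0.475 -0.383  0.091]
top rod_tip 0.8 [250. 264.] [0.518 0.168 0.07 ]
top bend_start 0.86 [251. 263.] [0.521 0.166 0.065]
top bend_start 0.42 [257. 246.] [0.566 0.149 0.073]
top bend_end 0.59 [247. 268.] [0.508 0.176 0.065]
top seat 0.87 [249. 264.] [0.519 0.171 0.063]
top beaker_rim 0.6 [257. 248.] [0.561 0.149 0.072]
top amber_bottle_c 0.96 [458. 275.] [ 0.481 -0.381  0.088]
top blue_jar_c 0.55 [405. 228.] [ 0.607 -0.246  0.09 ]
top blue_jar_c 0.47 [459. 274.] [0.394 0.02  1.569]
top red_bottle_c 0.66 [345. 213.] [ 0.654 -0.089  0.063]
top dish_c 0.84 [458. 228.] [ 0.618 -0.411  0.001]
scene head_bore 0.88 [195. 298.] [ 0.533 -0.277  0.062]
scene head_bore 0.67 [225. 261.] [ 0.434 -0.156  0.056]
scene head_tab 0.62 [197. 295.] [ 0.514 -0.2
[... 248 characters left out ...]
[348. 251.] [0.583 0.128 0.065]
scene bend_end 0.59 [347. 249.] [0.574 0.132 0.064]
scene seat 0.79 [343. 250.] [0.572 0.12  0.065]
scene beaker_rim 0.96 [350. 230.] [0.579 0.134 0.127]
scene beaker_rim 0.17 [152. 359.] [ 0.599 -0.41   0.003]
scene start_key_top 0.73 [196. 267.] [ 0.452 -0.239  0.084]
scene amber_bottle_c 0.71 [345. 248.] [0.569 0.129 0.066]
scene amber_bottle_c 0.67 [138. 309.] [ 0.511 -0.4    0.074]
scene blue_jar_c 0.79 [218. 324.] [ 0.643 -0.268  0.066]
scene blue_jar_c 0.71 [410. 215.] [0.535 0.395 0.06 ]
scene red_bottle_c 0.72 [292. 308.] [ 0.674 -0.101  0.051]
scene red_bottle_c 0.24 [348. 250.] [0.576 0.133 0.062]
scene dish_c 0.73 [154. 358.] [ 0.598 -0.406  0.002]
```

View pics/crop_top.png

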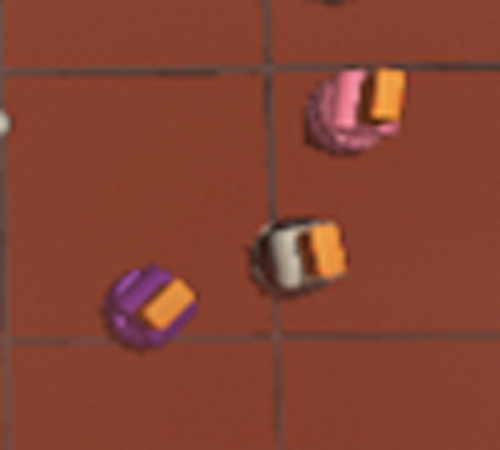

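View pics/crop_scene.png

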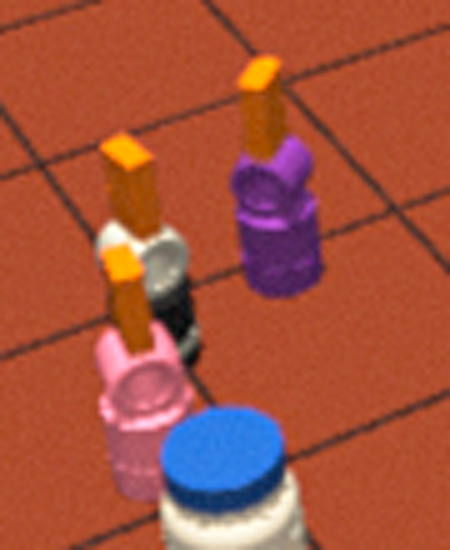

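The crops confirm it. The only black and aluminium head is at top (400,291), with its tab near (404,289). Pink and purple stand about 8 cm away on either side. Next I'll measure it and the rod precisely.

```bash
cat > meas.py <<'E'
from h import *
from scipy.optimize import least_squares
def rodpts(n,d):
    C=cloud(n,d); m=(d>0)&(C[...,2]>0.215)&(C[...,2]<0.25)&(C[...,0]>0.35)&(C[...,0]<0.75)&(C[...,1]>-0.2)&(C[...,1]<0.28)
    return C[m],m
if __name__=="__main__":
    allp=[]
    for n in("top","scene"):
        im,d=eyes.get_image(n); C=cloud(n,d)
        Pn,m=rodpts(n,d); print(n,len(Pn),Pn.min(0).round(3),Pn.max(0).round(3)); allp.append(Pn)
        np.save(f"pics/rod_{n}.npy",Pn)
        hsv=cv2.cvtColor(im,cv2.COLOR_RGB2HSV)
        # tabs: bright orange with height near 0.131
        o=(C[...,2]>0.12)&(C[...,2]<0.14)&(d>0)&(C[...,0]<.6)&(C[...,1]<-0.1)&(C[...,1]>-.3)&(hsv[...,0]>8)&(hsv[...,0]<22)&(hsv[...,1]>150)
        k,l,s,c=cv2.connectedComponentsWithStats(o.astype(np.uint8))
        for i in range(1,k):
            if s[i,4]<10: continue
            q=C[l==i]; print(n,"tab",s[i,4],c[i].round(1),q.mean(0).round(4),atz(n,*c[i],0.131).round(4))
            # mask at subpixel in plane z=.131
            vv,uu=np.nonzero(l==i); X=np.array([atz(n,a,b,.131)[:2] for a,b in zip(uu,vv)])
            r=cv2.minAreaRect((X*1000).astype(np.float32)); print("  rect",r)
        # yellow stop, green key
        for nm,mm in (("yellow",(hsv[...,0]>22)&(hsv[...,0]<33)&(hsv[...,1]>150)&(hsv[...,2]>150)&(C[...,2]>.2)&(C[...,2]<.27)),("green",(hsv[...,0]>45)&(hsv[...,0]<75)&(hsv[...,1]>150)&(hsv[...,2]>100)&(C[...,0]<.65)&(C[...,1]>.2)&(C[...,2]<.1))):
            if mm.sum(): vv,uu=np.nonzero(mm); print(n,nm,mm.sum(),uu.mean().round(1),vv.mean().round(1),C[mm].mean(0).round(4),np.median(C[mm],0).round(4))
E
python3 meas.py
python3 - <<'E'
import cv2
for n,(a,b,c,d) in {"top":(215,290,190,350),"scene":(155,285,250,400)}.items():
    im=cv2.imread(f"pics/{n}0.png")[a:b,c:d]; cv2.imwrite(f"pics/rodcrop_{n}.png",cv2.resize(im,None,fx=5,fy=5,interpolation=cv2.INTER_CUBIC))
E
```

```text
top 975 [ 0.459 -0.065  0.217] [0.593 0.242 0.25 ]
top tab 61 [417.2 258.2] [ 0.5226 -0.2668  0.1309] [ 0.5226 -0.2668  0.131 ]
  rect ((523.0211791992188, -266.2900695800781), (15.38946533203125, 25.87673568725586), 87.84770965576172)
top tab 56 [405.1 289.5] [ 0.443  -0.233   0.1311] [ 0.443 -0.233  0.131]
  rect ((442.9765625, -232.76467895507812), (15.291703224182129, 22.852092742919922), 89.25007629394531)
top tab 53 [373.5 300. ] [ 0.4175 -0.1518  0.1311] [ 0.4175 -0.1518  0.131 ]
  rect ((417.4328918457031, -151.76185607910156), (12.462568283081055, 23.510202407836914), 43.699485778808594)
top yellow 58 242.7 254.3 [0.527  0.1678 0.2443] [0.5275 0.1675 0.2443]
scene 776 [ 0.466 -0.067  0.215] [0.598 0.243 0.246]
scene tab 51 [221.  235.9] [ 0.422  -0.1536  0.1269] [ 0.4278 -0.1558  0.131 ]
  rect ((427.1495666503906, -155.40797424316406), (17.200098037719727, 36.23390197753906), 44.532772064208984)
scene tab 59 [194.4 251.4] [ 0.4479 -0.2348  0.127 ] [ 0.4534 -0.2364  0.131 ]
  rect ((452.6500244140625, -236.51678466796875), (34.425453186035156, 18.685056686401367), 11.080066680908203)
scene tab 62 [193.9 273.9] [ 0.5286 -0.2684  0.1273] [ 0.5333 -0.2698  0.131 ]
  rect ((533.4695434570312, -269.7414245605469), (14.599041938781738, 37.104068756103516), 81.42411041259766)
scene yellow 53 351.3 179.7 [0.5302 0.1687 0.2398] [0.5313 0.169  0.2414]
scene green 38 411.0 212.6 [0.5301 0.4031 0.0635] [0.5316 0.4004 0.0648]
```

View pics/rodcrop_top.png

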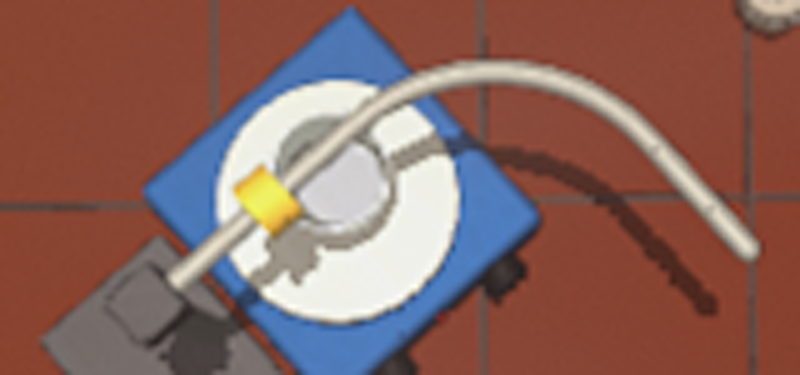

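View pics/rodcrop_scene.png

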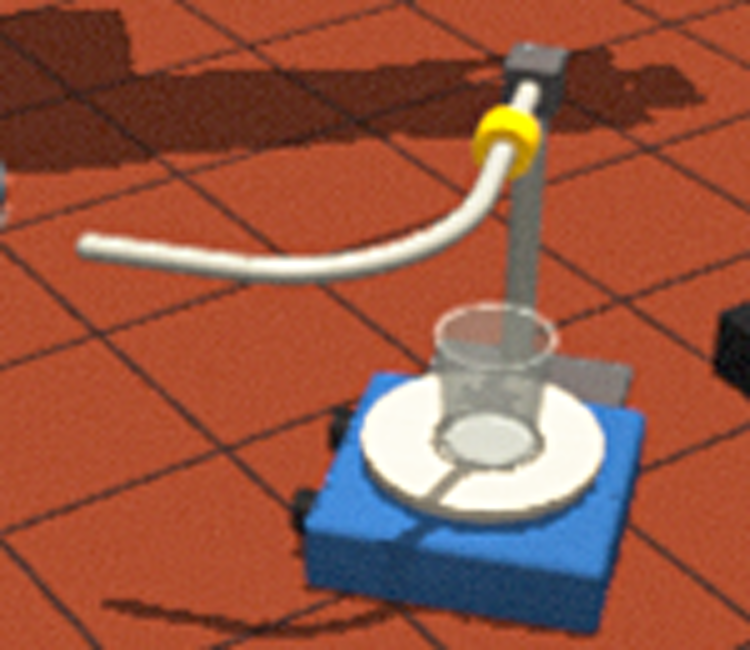

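```bash
cat > rodfit.py <<'E'
from h import *
from scipy.optimize import least_squares
from scipy.spatial import cKDTree
def curve(tx,ty,yaw,z=.23,N=2000,end=115):
    s=np.linspace(0,.076+.15708+.045,N); L1=.076; L2=.15708
    x=np.zeros(N);y=np.zeros(N)
    a=s<L1; y[a]=s[a]
    b=(s>=L1)&(s<L1+L2); t=(s[b]-L1)/.1; x[b]=-.1+.1*np.cos(t); y[b]=.076+.1*np.sin(t)
    c=s>=L1+L2; x[c]=-.1-(s[c]-L1-L2); y[c]=.176
    cs,sn=np.cos(yaw),np.sin(yaw)
    return np.stack([tx+cs*x-sn*y,ty+sn*x+cs*y,np.full(N,z)],1)
if __name__=="__main__":
    data={}
    for n in("top","scene"):
        im,d=eyes.get_image(n); C=cloud(n,d); hsv=cv2.cvtColor(im,cv2.COLOR_RGB2HSV)
        m=(d>0)&(C[...,2]>0.21)&(C[...,2]<0.245)&(C[...,0]>0.4)&(C[...,0]<0.65)&(C[...,1]>-0.2)&(C[...,1]<0.23)&(hsv[...,1]<110)
        vv,uu=np.nonzero(m); data[n]=np.stack([uu,vv],1).astype(float)
        print(n,len(uu), data[n][data[n][:,0].argmax() if n=="top" else data[n][:,0].argmin()])
    def res(p,cams,zfree):
        out=[]
        z=p[3] if zfree else .23
        X=curve(*p[:3],z)
        for n in cams:
            q=proj(n,X); t=cKDTree(q); dd,i=t.query(data[n])
            i=np.clip(i,1,len(q)-2); tan=q[i+1]-q[i-1]; tan/=np.linalg.norm(tan,axis=1)[:,None]
            e=data[n]-q[i]; s=e[:,0]*tan[:,1]-e[:,1]*tan[:,0]
            # drop those beyond stop end (post side); keep tip side as distances
            k=(i>=len(q)-3)
            s[k]=0
            out.append(s)
        return np.concatenate(out)
    p0=[.46,-.065,-.75,.23]
    for cams in (["top"],["scene"],["top","scene"]):
        for zf in (False,True):
            if len(cams)==1 and zf: continue
            r=least_squares(lambda p:res(p,cams,zf),p0 if zf else p0[:3],loss="soft_l1",diff_step=1e-4)
            print(cams,zf,r.x.round(4),"rms px",np.sqrt((r.fun**2).mean()).round(2))
            X=curve(*r.x[:3])
            print("  seat(end)-15mm pt; tip px",proj("top",X[0]).round(1),proj("scene",X[0]).round(1),"stopface",X[-1].round(4),proj("top",X[-1]).round(1),proj("scene",X[-1]).round(1))
    x=r.x
    for n in("top","scene"):
        im,_=eyes.get_image(n); a,b,c,d={"top":(215,290,190,350),"scene":(155,285,250,400)}[n]
        big=cv2.resize(im[a:b,c:d],None,fx=5,fy=5,interpolation=cv2.INTER_CUBIC)[:,:,::-1].copy()
        q=((proj(n,curve(*x))-[c,a]+.5)*5).astype(int); cv2.polylines(big,[q.reshape(-1,1,2)],False,(0,0,255),1)
        cv2.imwrite(f"pics/fit_{n}.png",big)
E
python3 rodfit.py
```

```text
top 766 [341. 263.]
scene 609 [265. 203.]
['top'] False [ 0.498  -0.0647 -0.8481] rms px 1.21
  seat(end)-15mm pt; tip px [341.  265.7] [264.4 203.4] stopface [0.5341 0.1604 0.23  ] [246.5 251.9] [349.4 184.6]
['scene'] False [ 0.4988 -0.0654 -0.8628] rms px 1.22
  seat(end)-15mm pt; tip px [341.3 265.4] [264.3 203.6] stopface [0.5382 0.1592 0.23  ] [247.  250.2] [350.  185.4]
['top', 'scene'] False [ 0.4986 -0.0647 -0.8491] rms px 1.25
  seat(end)-15mm pt; tip px [341.  265.5] [264.5 203.5] stopface [0.5349 0.1604 0.23  ] [246.5 251.5] [349.6 184.7]
['top', 'scene'] True [ 0.4984 -0.0644 -0.8482  0.2286] rms px 1.22
  seat(end)-15mm pt; tip px [340.9 265.6] [264.6 203.4] stopface [0.5345 0.1608 0.23  ] [246.3 251.7] [349.6 184.6]
```

View pics/fit_top.png

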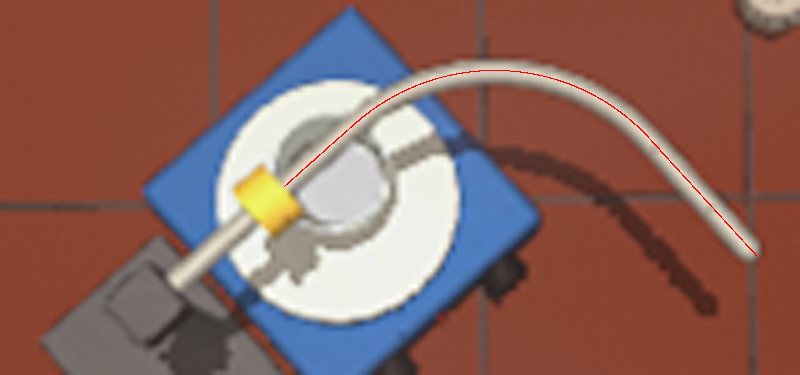

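View pics/fit_scene.png

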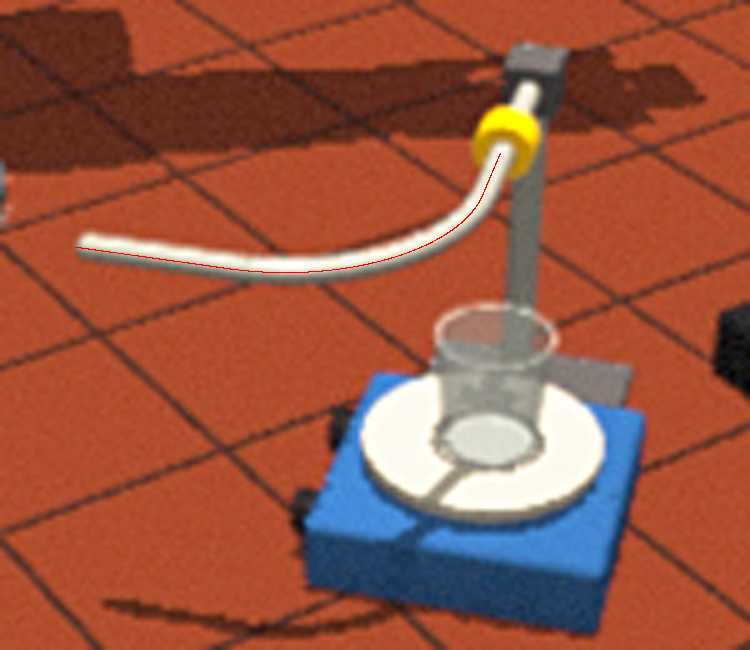

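```bash
cat > tabfit.py <<'E'
from h import *
from scipy.optimize import minimize
def corners(x,y,yaw,z0=.086,z1=.131):
    c,s=np.cos(yaw),np.sin(yaw); out=[]
    for z in(z0,z1):
        for a,b in((13,7),(13,-7),(-13,-7),(-13,7)):
            out.append([x+(c*a-s*b)/1e3,y+(s*a+c*b)/1e3,z])
    return np.array(out)
data={}
for n,box in (("top",(275,310,385,425)),("scene",(240,275,180,212))):
    im,d=eyes.get_image(n); hsv=cv2.cvtColor(im,cv2.COLOR_RGB2HSV); C=cloud(n,d)
    a,b,c,e=box
    m=(hsv[...,0]>5)&(hsv[...,0]<25)&(hsv[...,1]>150)&(C[...,2]>.088)&(C[...,2]<.14)&(abs(C[...,0]-.443)<.03)&(abs(C[...,1]+.233)<.03)
    print(n,m[a:b,c:e].sum()); data[n]=(m[a:b,c:e].astype(np.float32),a,c,im,box)
def cost(p,cams=("top","scene"),z0=.09):
    J=0
    for n in cams:
        m,a,c,_,_=data[n]; S=16
        z=.089
        q=(proj(n,corners(*p,z0=z))-[c,a]+.5)*S
        h=cv2.convexHull(q.astype(np.float32)).astype(np.int32)
        r=np.zeros((m.shape[0]*S,m.shape[1]*S),np.uint8); cv2.fillConvexPoly(r,h,255)
        r=cv2.resize(r,(m.shape[1],m.shape[0]),interpolation=cv2.INTER_AREA)/255.
        J+=((r-m)**2).sum()
    return J
for cams in (("top",),("scene",),("top","scene")):
    best=None
    for y0 in np.radians([-20,-10,0,10,20]):
        r=minimize(cost,[.443,-.233,y0],args=(cams,),method="Nelder-Mead",options=dict(initial_simplex=[[.443,-.233,y0],[.446,-.233,y0],[.443,-.230,y0],[.443,-.233,y0+.15]],xatol=1e-5,fatol=1e-3))
        if best is None or r.fun<best.fun: best=r
    print(cams,best.x.round(4),np.degrees(best.x[2]).round(1),best.fun)
for n in data:
    m,a,c,im,(a,b,c,e)=data[n]; big=cv2.resize(im[a:b,c:e],None,fx=12,fy=12,interpolation=cv2.INTER_CUBIC)[:,:,::-1].copy()
    q=((proj(n,corners(*best.x))-[c,a]+.5)*12).astype(np.int32)
    for k in(q[:4],q[4:]): cv2.polylines(big,[k.reshape(-1,1,2)],True,(255,255,0),1)
    cv2.imwrite(f"pics/tab_{n}.png",big)
im,d=eyes.get_image("top"); hsv=cv2.cvtColor(im,cv2.COLOR_RGB2HSV); C=cloud("top",d)
m=np.zeros((480,640),bool); m[250:280,150:180]=True; m&=(hsv[...,0]>40)&(hsv[...,0]<80)&(hsv[...,1]>130)&(hsv[...,2]>80)
v,u=np.nonzero(m); print("key",m.sum(),u.mean(),v.mean(),np.median(C[m],0).round(4), C[255:275:9,150:180:28,2])
print(cv2.minEnclosingCircle(np.stack([u,v],1).astype(np.float32)))
E
python3 tabfit.py
```

```text
top 77
scene 164
('top',) [ 0.4433 -0.2342  0.182 ] 10.4 6.489411764705882
('scene',) [ 0.4459 -0.234   0.106 ] 6.1 9.550665128796616
('top', 'scene') [ 0.444  -0.2337  0.1249] 7.2 21.248489042675896
key 62 162.33870967741936 262.5 [0.5258 0.4027 0.0675] [[0.04386235 0.04590453]
 [0.05105719 0.04172779]
 [0.04875434 0.04559095]]
((162.4130401611328, 262.60870361328125), 4.627262115478516)
```

View pics/tab_top.png

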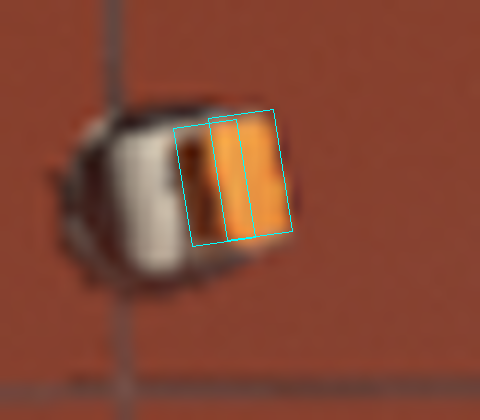

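View pics/tab_scene.png

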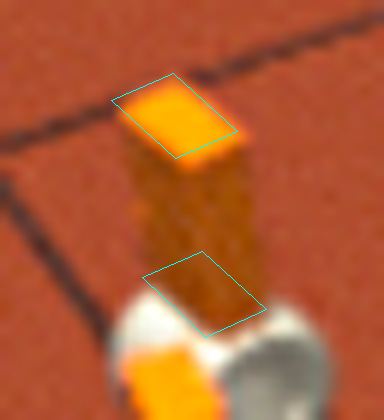

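Call:
send_rows:
  targets: [0,0,0,0,0,-0.048,0.45,0,0,0,0,0,-0.048,0.45,0,0,0,-0.0275,-0.0348,0,0.45,0,0,0,-0.0275,-0.0348,0,0.45,0,0,0,-0.0275,-0.0348,0,0.45,0,0,0,-0.0275,-0.0348,0,0.45,0,0,0,-0.0275,-0.0348,0,0.45,0,0,0,-0.0275,-0.0348,0,0.45,0,0,0,-0.0275,-0.0348,0,0.45,0,0,0,-0.0275,-0.0348,0,0.45,0,0,0,-0.0275,-0.0348,0,0.45,0,0,0,-0.0275,-0.0348,0,0.45]
  newtons: 30

```text
t: 3.05
eef_pos: [0.3278, 0.0911, 0.4035]
eef_rot: [0.499, 3.096, 0.006]
force: [0.7, 0.5, -0.0]
grip_width: 0.449
```

Call:
send_rows:
  targets: [0,0,0.148,0,0,0,0.45,0,0,0.148,0,0,0,0.45,0,0,0.148,0,0,0,0.45,0,0,0.148,0,0,0,0.45,0,0,0.148,0,0,0,0.45,0,0,0.148,0,0,0,0.45,0,0,0.148,0,0,0,0.45,0,0,0.148,0,0,0,0.45,0,0,0.148,0,0,0,0.45,0,0,0.148,0,0,0,0.45,0,0,0.148,0,0,0,0.45,0,0,0.148,0,0,0,0.45]

```text
t: 4.25
eef_pos: [0.3287, 0.0844, 0.4047]
eef_rot: [2.739, 1.532, 0.015]
force: [-0.8, -0.4, 0.1]
grip_width: 0.452
```

```bash
cat > plan.py <<'E'
from h import *
def Rdown(yang):
    c,s=np.cos(yang),np.sin(yang)
    return np.array([[-s,c,0],[c,s,0],[0,0,-1.]])  # columns x,y,z
def rows(wps,g,start=None,dec=4):
    """wps: list of (x,y,z,yang) one per row"""
    st=ctrl.sense(); p=st['eef_pos']; A=R.from_rotvec(st['eef_rot']).as_matrix()
    out=[]
    for w in wps:
        B=Rdown(w[3]); q=np.array(w[:3])
        rv=R.from_matrix(A.T@B).as_rotvec(); t=A.T@(q-p)
        out+= [round(float(v),3) for v in rv]+[round(float(v),dec) for v in t]+[g]
        A,p=B,q
    return out
def info():
    st=ctrl.sense(); A=R.from_rotvec(st['eef_rot']).as_matrix()
    yang=np.arctan2(A[1,1],A[0,1]); tilt=np.degrees(np.arccos(-A[2,2]))
    print("t",round(st['t'],2),"p",st['eef_pos'].round(4),"yang",round(yang,3),"tilt",round(tilt,2),"F",st['force'].round(1),"T",st['ft_torque'].round(2),"g",round(st['grip_width'],3),"q",st['joint_pos'].round(2))
    return st,yang
def lin(target,n):
    st,y=info(); s=np.array([*st['eef_pos'],y]); t=np.array(target,float)
    return [s+(t-s)*(k+1)/n for k in range(n)]
E
python3 - <<'E'
from plan import *
print(rows(lin((.4435,-.234,.30,-1.44),11),.45))
E
```

```text
t 4.25 p [0.3287 0.0844 0.4047] yang -0.551 tilt 0.59 F [-0.8 -0.4  0.1] T [-0.07  0.14 -0.01] g 0.452 q [ 0.11 -0.17  1.97  0.    1.33  0.66]
[0.007, -0.007, 0.081, -0.0193, 0.024, 0.0096, 0.45, 0.0, 0.0, 0.081, -0.0172, 0.0255, 0.0095, 0.45, 0.0, 0.0, 0.081, -0.0151, 0.0268, 0.0095, 0.45, 0.0, 0.0, 0.081, -0.0129, 0.028, 0.0095, 0.45, 0.0, 0.0, 0.081, -0.0106, 0.0289, 0.0095, 0.45, 0.0, 0.0, 0.081, -0.0082, 0.0297, 0.0095, 0.45, 0.0, 0.0, 0.081, -0.0058, 0.0302, 0.0095, 0.45, 0.0, 0.0, 0.081, -0.0033, 0.0306, 0.0095, 0.45, 0.0, 0.0, 0.081, -0.0008, 0.0308, 0.0095, 0.45, 0.0, 0.0, 0.081, 0.0016, 0.0307, 0.0095, 0.45, 0.0, 0.0, 0.081, 0.0041, 0.0305, 0.0095, 0.45]
```

Call:
send_rows:
  targets: [0.007,-0.007,0.081,-0.0193,0.024,0.0096,0.45,0.0,0.0,0.081,-0.0172,0.0255,0.0095,0.45,0.0,0.0,0.081,-0.0151,0.0268,0.0095,0.45,0.0,0.0,0.081,-0.0129,0.028,0.0095,0.45,0.0,0.0,0.081,-0.0106,0.0289,0.0095,0.45,0.0,0.0,0.081,-0.0082,0.0297,0.0095,0.45,0.0,0.0,0.081,-0.0058,0.0302,0.0095,0.45,0.0,0.0,0.081,-0.0033,0.0306,0.0095,0.45,0.0,0.0,0.081,-0.0008,0.0308,0.0095,0.45,0.0,0.0,0.081,0.0016,0.0307,0.0095,0.45,0.0,0.0,0.081,0.0041,0.0305,0.0095,0.45]

```text
t: 5.35
eef_pos: [0.4408, -0.2471, 0.2991]
eef_rot: [3.138, 0.145, 0.012]
force: [0.4, 1.2, 0.1]
grip_width: 0.453
```

Run:
```python
from plan import *
print(rows(lin((.4435,-.234,.30,-1.44),3),.45))
```

```text
t 5.35 p [ 0.4408 -0.2471  0.2991] yang -1.478 tilt 0.45 F [0.4 1.2 0.1] T [-0.    0.11 -0.01] g 0.453 q [-0.6   0.27  1.77  0.    1.09  0.87]
[0.001, -0.008, -0.013, 0.0013, -0.0043, -0.0003, 0.45, 0.0, 0.0, -0.013, 0.0014, -0.0043, -0.0003, 0.45, 0.0, 0.0, -0.013, 0.0014, -0.0042, -0.0003, 0.45]
```

Call:
send_rows:
  targets: [0.001,-0.008,-0.013,0.0013,-0.0043,-0.0003,0.45,0.0,0.0,-0.013,0.0014,-0.0043,-0.0003,0.45,0.0,0.0,-0.013,0.0014,-0.0042,-0.0003,0.45,0,0,0,0,0,0,0.45]

```text
t: 5.75
eef_pos: [0.4437, -0.2345, 0.2989]
eef_rot: [-3.134, -0.207, 0.003]
force: [-0.6, -1.2, 0.2]
grip_width: 0.449
```

Run:
```python
from plan import *
print(rows(lin((.4435,-.234,.215,-1.44),3),.45))
im,d=eyes.get_image("scene"); c=im[120:320,130:330]
cv2.imwrite("pics/pre_scene.png",cv2.resize(c,None,fx=3,fy=3,interpolation=cv2.INTER_CUBIC)[:,:,::-1])
```

```text
t 5.75 p [ 0.4437 -0.2345  0.2989] yang -1.439 tilt 0.12 F [-0.6 -1.2  0.2] T [-0.03  0.16 -0.01] g 0.449 q [-0.58  0.27  1.78 -0.    1.1   0.86]
[-0.001, 0.002, 0.0, 0.0, -0.0001, 0.028, 0.45, 0.0, 0.0, 0.0, -0.0, -0.0002, 0.028, 0.45, 0.0, 0.0, 0.0, -0.0, -0.0002, 0.028, 0.45]
```

View pics/pre_scene.png

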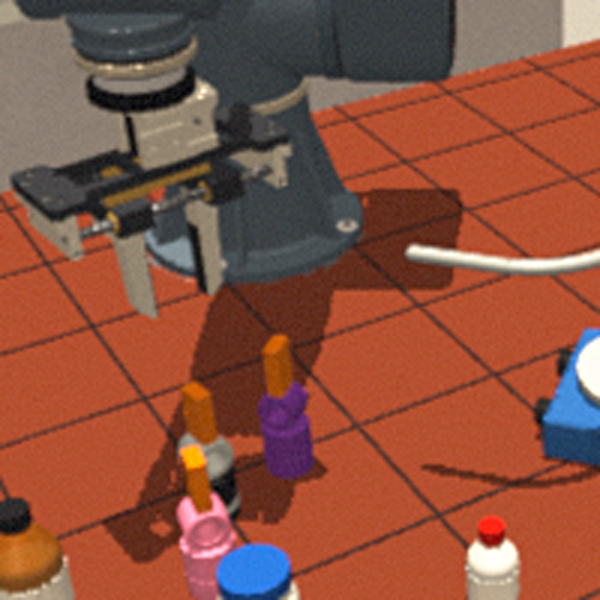

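The gripper stands directly above the black head's tab at crop (198,405), with the fingers clear of the purple tab at (278,365). I'll descend and grip.

Call:
send_rows:
  targets: [0,0,0,0,0,0.025,0.45,0,0,0,0,0,0.025,0.45,0,0,0,0,0,0.025,0.45,0,0,0,0,0,0.02,0.45,0,0,0,0,0,0.015,0.45,0,0,0,0,0,0.01,0.45,0,0,0,0,0,0.004,0.45]

```text
t: 6.5
eef_pos: [0.445, -0.2319, 0.175]
eef_rot: [3.13, 0.217, 0.009]
force: [0.1, -0.3, 0.4]
grip_width: 0.453
```

Run:
```python
from plan import *
print(rows(lin((.4435,-.234,.174,-1.44),2),.45))
```

```text
t 6.5 p [ 0.445  -0.2319  0.175 ] yang -1.433 tilt 0.42 F [ 0.1 -0.3  0.4] T [-0.03  0.13  0.01] g 0.453 q [-0.57  0.44  1.89 -0.    0.8   0.86]
[0.005, -0.005, 0.004, -0.0009, 0.0009, 0.0005, 0.45, 0.0, 0.0, 0.004, -0.0009, 0.0009, 0.0005, 0.45]
```

Call:
send_rows:
  targets: [0.005,-0.005,0.004,-0.0009,0.0009,0.0005,0.45,0.0,0.0,0.004,-0.0009,0.0009,0.0005,0.45,0,0,0,0,0,0,0.1,0,0,0,0,0,0,0.1,0,0,0,0,0,0,0.1,0,0,0,0,0,0,0.1,0,0,0,0,0,0,0.1]
  newtons: 30

```text
t: 7.2
eef_pos: [0.4441, -0.2343, 0.1763]
eef_rot: [3.133, 0.204, 0.004]
force: [-0.4, -0.5, -2.7]
grip_width: 0.15
```

Run:
```python
from plan import *
info()
```

```text
t 7.2 p [ 0.4441 -0.2343  0.1763] yang -1.441 tilt 0.18 F [-0.4 -0.5 -2.7] T [-0.01  0.16  0.  ] g 0.15 q [-0.58  0.44  1.88  0.    0.81  0.86]
```

Call:
send_rows:
  targets: [0,0,0,0,0,-0.01,0.1,0,0,0,0,0,-0.025,0.1,0,0,0,0,0,-0.03,0.1,0,0,0,0,0,-0.03,0.1,0,0,0,0,0,-0.03,0.1,0,0,0,0,0,-0.025,0.1,0,0,0,0,0,-0.012,0.1,0,0,0,0,0,0,0.1]

```text
t: 8.0
eef_pos: [0.4422, -0.2332, 0.348]
eef_rot: [3.135, 0.204, 0.001]
force: [-0.9, -0.1, -3.1]
grip_width: 0.151
```

Run:
```python
from plan import *
info()
# pre-approach: bore 60 mm before tip
th=-.849; d=np.array([-np.sin(th),np.cos(th)]); tip=np.array([.4985,-.0646])
print("dir",d, tip-.06*d)
t=tip-.06*d
print(rows(lin((t[0],t[1],.339,-np.pi/2+(th+np.pi/2)),8),.1))
```

```text
t 8.0 p [ 0.4422 -0.2332  0.348 ] yang -1.441 tilt 0.04 F [-0.9 -0.1 -3.1] T [-0.04  0.12  0.06] g 0.151 q [-0.58  0.21  1.72  0.    1.21  0.86]
dir [0.75062005 0.6607341 ] [ 0.4534628  -0.10424405]
t 8.0 p [ 0.4422 -0.2332  0.348 ] yang -1.441 tilt 0.04 F [-0.9 -0.1 -3.1] T [-0.04  0.12  0.06] g 0.151 q [-0.58  0.21  1.72  0.    1.21  0.86]
[0.0, -0.001, -0.074, 0.0035, -0.0158, 0.0011, 0.1, 0.0, 0.0, -0.074, 0.0046, -0.0155, 0.0011, 0.1, 0.0, 0.0, -0.074, 0.0058, -0.0151, 0.0011, 0.1, 0.0, 0.0, -0.074, 0.0069, -0.0146, 0.0011, 0.1, 0.0, 0.0, -0.074, 0.0079, -0.0141, 0.0011, 0.1, 0.0, 0.0, -0.074, 0.009, -0.0135, 0.0011, 0.1, 0.0, 0.0, -0.074, 0.0099, -0.0128, 0.0011, 0.1, 0.0, 0.0, -0.074, 0.0108, -0.012, 0.0011, 0.1]
```

Call:
send_rows:
  targets: [0.0,-0.001,-0.074,0.0035,-0.0158,0.0011,0.1,0.0,0.0,-0.074,0.0046,-0.0155,0.0011,0.1,0.0,0.0,-0.074,0.0058,-0.0151,0.0011,0.1,0.0,0.0,-0.074,0.0069,-0.0146,0.0011,0.1,0.0,0.0,-0.074,0.0079,-0.0141,0.0011,0.1,0.0,0.0,-0.074,0.009,-0.0135,0.0011,0.1,0.0,0.0,-0.074,0.0099,-0.0128,0.0011,0.1,0.0,0.0,-0.074,0.0108,-0.012,0.0011,0.1,0,0,0,0,0,0,0.1]

```text
t: 8.9
eef_pos: [0.4493, -0.0985, 0.3337]
eef_rot: [-2.92, -1.141, 0.012]
force: [0.7, -0.3, -2.6]
grip_width: 0.147
```

Run:
```python
from plan import *
st,y=info()
p=st['eef_pos']; bore=p-[0,0,.109]
for n in("scene","top"):
    im,d=eyes.get_image(n); np.save(f"pics/pre_{n}.npy",d); cv2.imwrite(f"pics/pre2_{n}_full.png",im[:,:,::-1])
    C=cloud(n,d); print(n,"bore proj",proj(n,bore))
    a,b,c,e={"scene":(130,290,190,370),"top":(200,320,230,430)}[n]
    big=cv2.resize(im[a:b,c:e],None,fx=4,fy=4,interpolation=cv2.INTER_CUBIC)[:,:,::-1].copy()
    u=((proj(n,bore)-[c,a]+.5)*4).astype(int); cv2.circle(big,tuple(int(v) for v in u),3,(255,255,0),-1)
    cv2.imwrite(f"pics/pre2_{n}.png",big)
```

```text
t 8.9 p [ 0.4493 -0.0985  0.3337] yang -0.826 tilt 0.56 F [ 0.7 -0.3 -2.6] T [-0.09  0.15 -0.02] g 0.147 q [-0.32  0.15  1.83  0.    1.17  0.51]
scene bore proj [242.48450529 200.66823615]
top bore proj [355.4413437  286.12014759]
```

View pics/pre2_scene.png

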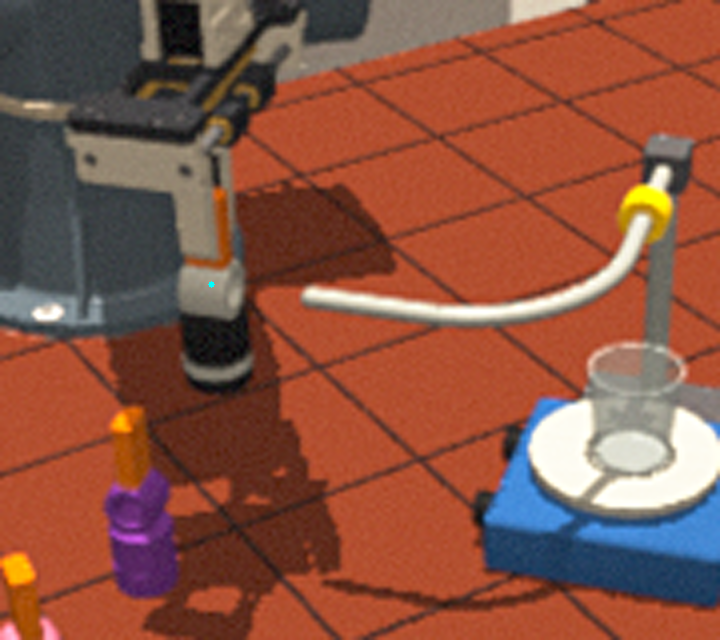

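View pics/pre2_top.png

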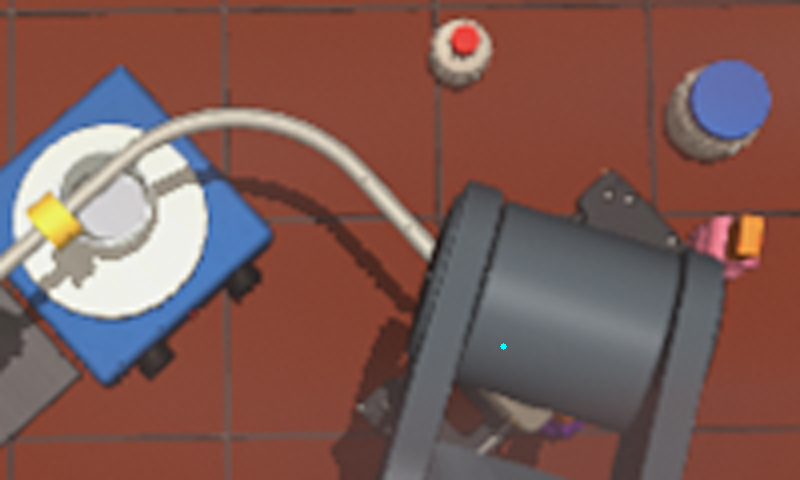

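The scene crop shows the head hanging upright in the gripper, collar at crop (215,290), a little short of the rod tip at (308,295). I'll overlay the head model to check the bore offset.

```bash
cat > ov.py <<'E'
from plan import *
from rodfit import curve
def headmodel(bore,psi):
    t=np.linspace(0,2*np.pi,60); c,s=np.cos(psi),np.sin(psi); L=[]
    for z in(-.066,-.018): L.append(np.stack([.021*np.cos(t),.021*np.sin(t),0*t+z],1))
    for x in(-.015,.015):
        for r in (.018,.010): L.append(np.stack([0*t+x,r*np.cos(t),r*np.sin(t)],1))
    for z in(.018,.065): L.append(np.array([[.013,.007,z],[.013,-.007,z],[-.013,-.007,z],[-.013,.007,z],[.013,.007,z]]))
    M=np.array([[c,-s,0],[s,c,0],[0,0,1]])
    return [l@M.T+bore for l in L]
def overlay(fn,n,img,off,box,S,rod=(.4985,-.0646,-.849,.23),yaw=None):
    st=ctrl.sense(); A=R.from_rotvec(st['eef_rot']).as_matrix(); y=np.arctan2(A[1,1],A[0,1])
    bore=st['eef_pos']+A@np.array([0,0,.109])+np.array(off)
    a,b,c,e=box; big=cv2.resize(img[a:b,c:e],None,fx=S,fy=S,interpolation=cv2.INTER_CUBIC)[:,:,::-1].copy()
    for l in headmodel(bore,y+np.pi/2)+([curve(*rod)] if rod else []):
        q=((proj(n,l)-[c,a]+.5)*S).astype(int); cv2.polylines(big,[q.reshape(-1,1,2)],False,(255,255,0),1)
    cv2.imwrite(fn,big); return bore
E
python3 - <<'E'
from ov import *
im=cv2.imread("pics/pre2_scene_full.png")[:,:,::-1]
print(overlay("pics/ov1.png","scene",im,(0,0,0),(160,235,225,300),8))
E
```

```text
[ 0.44858978 -0.09948832  0.22504021]
```

View pics/ov1.png

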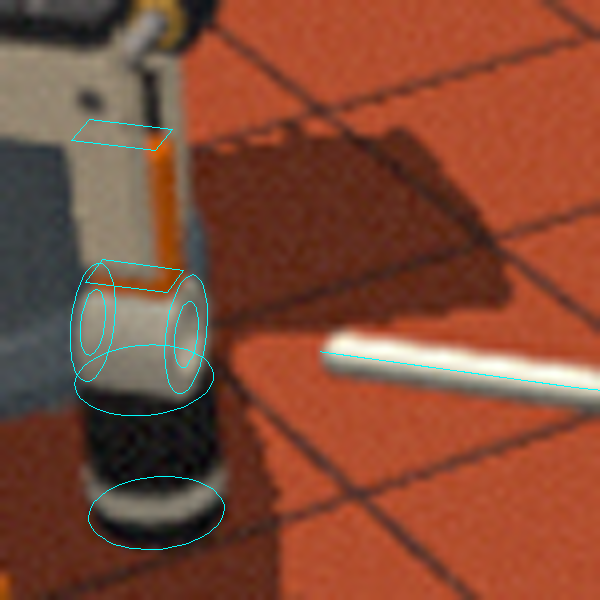

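```bash
cat > path.py <<'E'
from plan import *
ROD=(.4985,-.0646,-.849)
def at(s,dz=.1095,lat=0):
    """TCP target (x,y,z,yang) with bore at arc length s from tip"""
    tx,ty,th=ROD; L1=.076;L2=.15708
    if s<L1: x,y,a=0,s,0
    elif s<L1+L2: a=(s-L1)/.1; x,y=-.1+.1*np.cos(a),.076+.1*np.sin(a)
    else: a=np.pi/2; x,y=-.1-(s-L1-L2),.176
    c,n=np.cos(th),np.sin(th)
    return np.array([tx+c*x-n*y,ty+n*x+c*y,.23+dz,th+a])
SEAT=.076+.15708+.03
E
python3 - <<'E'
from path import *
print(at(-.05)); print(rows(lin(at(-.05),5)+[at(-.05)],.1))
E
```

```text
[ 0.460969  -0.0976367  0.3395    -0.849    ]
t 9.0 p [ 0.4495 -0.0998  0.334 ] yang -0.83 tilt 0.51 F [-0.7 -0.7 -2.5] T [-0.04  0.11  0.  ] g 0.148 q [-0.32  0.15  1.83 -0.    1.17  0.51]
[-0.008, 0.005, 0.004, 0.002, 0.0012, -0.0011, 0.1, 0.0, 0.0, 0.004, 0.002, 0.0012, -0.0011, 0.1, 0.0, 0.0, 0.004, 0.002, 0.0012, -0.0011, 0.1, 0.0, 0.0, 0.004, 0.002, 0.0012, -0.0011, 0.1, 0.0, 0.0, 0.004, 0.002, 0.0012, -0.0011, 0.1, 0.0, 0.0, 0.0, 0.0, 0.0, 0.0, 0.1]
```

Call:
send_rows:
  targets: [-0.008,0.005,0.004,0.002,0.0012,-0.0011,0.1,0.0,0.0,0.004,0.002,0.0012,-0.0011,0.1,0.0,0.0,0.004,0.002,0.0012,-0.0011,0.1,0.0,0.0,0.004,0.002,0.0012,-0.0011,0.1,0.0,0.0,0.004,0.002,0.0012,-0.0011,0.1,0.0,0.0,0.0,0.0,0.0,0.0,0.1]

```text
t: 9.6
eef_pos: [0.462, -0.0996, 0.3398]
eef_rot: [2.943, 1.096, 0.001]
force: [-0.7, -0.2, -1.8]
grip_width: 0.15
```

Run:
```python
from path import *
print(at(-.025)); print(rows(lin(at(-.025),5)+[at(-.025)],.1))
```

```text
[ 0.4797345  -0.08111835  0.3395     -0.849     ]
t 9.6 p [ 0.462  -0.0996  0.3398] yang -0.858 tilt 0.08 F [-0.7 -0.2 -1.8] T [-0.08  0.12  0.01] g 0.15 q [-0.31  0.17  1.8  -0.    1.17  0.55]
[0.001, -0.001, -0.002, 0.0051, -0.0005, 0.0001, 0.1, 0.0, 0.0, -0.002, 0.0051, -0.0005, 0.0001, 0.1, 0.0, 0.0, -0.002, 0.0051, -0.0005, 0.0001, 0.1, 0.0, 0.0, -0.002, 0.0051, -0.0004, 0.0001, 0.1, 0.0, 0.0, -0.002, 0.0051, -0.0004, 0.0001, 0.1, 0.0, 0.0, 0.0, 0.0, 0.0, 0.0, 0.1]
```

Call:
send_rows:
  targets: [0.001,-0.001,-0.002,0.0051,-0.0005,0.0001,0.1,0.0,0.0,-0.002,0.0051,-0.0005,0.0001,0.1,0.0,0.0,-0.002,0.0051,-0.0005,0.0001,0.1,0.0,0.0,-0.002,0.0051,-0.0004,0.0001,0.1,0.0,0.0,-0.002,0.0051,-0.0004,0.0001,0.1,0.0,0.0,0.0,0.0,0.0,0.0,0.1]

```text
t: 10.2
eef_pos: [0.4814, -0.0791, 0.3391]
eef_rot: [2.938, 1.113, -0.001]
force: [-0.3, 0.2, -2.2]
grip_width: 0.143
```

Run:
```python
from path import *
from ov import *
print(at(-.01)); print(rows(lin(at(-.01),3)+[at(-.01)],.1))
im,d=eyes.get_image("scene"); cv2.imwrite("pics/a3full.png",im[:,:,::-1])
overlay("pics/ov2.png","scene",im,(0,0,0),(160,235,225,300),8)
a,b,c,e=(160,235,225,300); cv2.imwrite("pics/ov2c.png",cv2.resize(im[a:b,c:e],None,fx=8,fy=8,interpolation=cv2.INTER_CUBIC)[:,:,::-1])
```

```text
[ 0.4909938  -0.07120734  0.3395     -0.849     ]
t 10.2 p [ 0.4814 -0.0791  0.3391] yang -0.847 tilt 0.04 F [-0.3  0.2 -2.2] T [-0.05  0.17  0.04] g 0.143 q [-0.26  0.2   1.76 -0.    1.18  0.59]
[-0.0, 0.001, 0.001, 0.0041, 0.0002, -0.0001, 0.1, 0.0, 0.0, 0.001, 0.0041, 0.0001, -0.0001, 0.1, 0.0, 0.0, 0.001, 0.0041, 0.0001, -0.0001, 0.1, 0.0, 0.0, 0.0, 0.0, 0.0, 0.0, 0.1]
```

View pics/ov2.png

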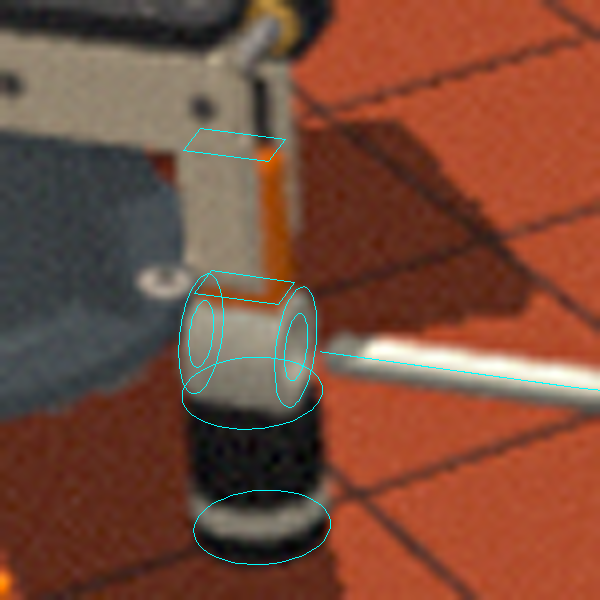

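View pics/ov2c.png

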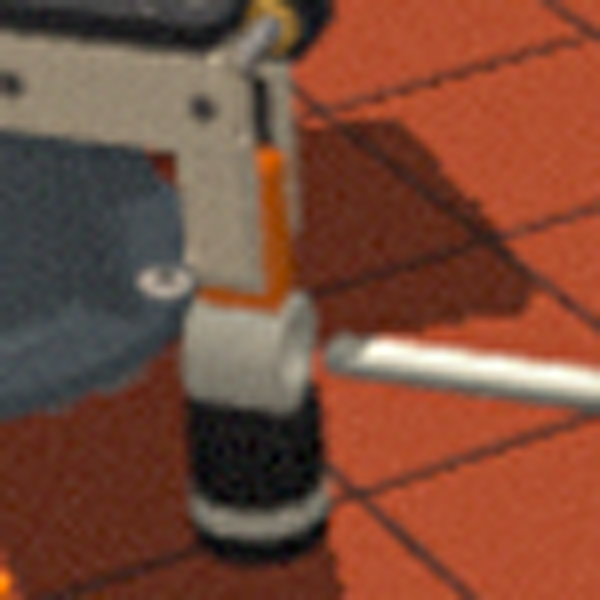

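Run:
```python
from path import *
from scipy.optimize import least_squares
im,d=eyes.get_image("scene"); C=cloud("scene",d)
tx,ty,th=ROD; dv=np.array([-np.sin(th),np.cos(th)]); nv=np.array([np.cos(th),np.sin(th)])
q=C.reshape(-1,3); q=q[(d.reshape(-1)>0)]
rel=q[:,:2]-[tx,ty]; s=rel@dv; l=rel@nv
def fit(m,r,name):
    P=np.stack([l[m],q[m,2]],1)
    f=lambda p:np.hypot(P[:,0]-p[0],P[:,1]-p[1])-r
    R_=least_squares(f,[0,.23],loss="soft_l1",f_scale=.001); print(name,m.sum(),"lat,z",R_.x.round(4),"rms",np.sqrt((f(R_.x)**2).mean()).round(4))
fit((s>.005)&(s<.076)&(abs(l)<.02)&(abs(q[:,2]-.23)<.02),.006,"rod")
st=ctrl.sense(); b=(st['eef_pos'][:2]-[tx,ty]); print("tcp s,lat",b@dv,b@nv)
sc=b@dv
fit((abs(s-sc)<.013)&(abs(l)<.03)&(q[:,2]<.244)&(q[:,2]>.218),.018,"collar")
# cylinder body lateral/axis fit in xy
m=(abs(s-sc)<.03)&(abs(l)<.03)&(q[:,2]<.205)&(q[:,2]>.168)
P=np.stack([s[m],l[m]],1); f=lambda p:np.hypot(P[:,0]-p[0],P[:,1]-p[1])-.021
r=least_squares(f,[sc,0],loss="soft_l1",f_scale=.001); print("body s,lat",m.sum(),r.x.round(4))
```

```text
rod 149 lat,z [-0.0003  0.2283] rms 0.0016
tcp s,lat -0.022921744638532714 -0.00040108050073269587
collar 133 lat,z [0.0005 0.2269] rms 0.0033
body s,lat 226 [-0.0237 -0.    ]
```

The depth fit shows rod and collar agreeing within about 1 mm laterally and in height (collar about 1 mm low), so I'll start threading.

```bash
cat >> path.py <<'E'
def go(s0,s1,n,dz=.1105,hold=1,g=.1):
    info(); w=[at(s0+(s1-s0)*(k+1)/n,dz) for k in range(n)]+[at(s1,dz)]*hold
    print(at(s1,dz).round(4)); print(rows(w,g))
E
python3 -c "
from path import *
go(-.0235,.005,7)"
```

```text
t 10.3 p [ 0.481  -0.0794  0.3391] yang -0.847 tilt 0.05 F [-0.3  1.2 -2.1] T [-0.07  0.12 -0.04] g 0.149 q [-0.26  0.2   1.76 -0.    1.18  0.59]
[ 0.5023 -0.0613  0.3405 -0.849 ]
[-0.0, 0.001, 0.002, 0.0035, 0.0004, -0.0014, 0.1, 0.0, 0.0, 0.0, 0.0041, 0.0, 0.0, 0.1, 0.0, 0.0, 0.0, 0.0041, -0.0, 0.0, 0.1, 0.0, 0.0, 0.0, 0.0041, -0.0, 0.0, 0.1, 0.0, 0.0, 0.0, 0.0041, -0.0, 0.0, 0.1, 0.0, 0.0, 0.0, 0.0041, 0.0, 0.0, 0.1, 0.0, 0.0, 0.0, 0.0041, -0.0, 0.0, 0.1, 0.0, 0.0, 0.0, 0.0, 0.0, 0.0, 0.1]
```

Call:
send_rows:
  targets: [0,0.001,0.002,0.0035,0.0004,-0.0014,0.1,0,0,0,0.0041,0,0,0.1,0,0,0,0.0041,0,0,0.1,0,0,0,0.0041,0,0,0.1,0,0,0,0.0041,0,0,0.1,0,0,0,0.0041,0,0,0.1,0,0,0,0.0041,0,0,0.1,0,0,0,0,0,0,0.1]

```text
t: 11.1
eef_pos: [0.5043, -0.0598, 0.3406]
eef_rot: [-2.939, -1.108, -0.0]
force: [-0.4, 0.7, -2.8]
grip_width: 0.146
```

Run:
```python
from path import *
go(.005,.05,8)
im,d=eyes.get_image("scene")
a,b,c,e=(160,235,235,310); cv2.imwrite("pics/th1.png",cv2.resize(im[a:b,c:e],None,fx=8,fy=8,interpolation=cv2.INTER_CUBIC)[:,:,::-1])
```

```text
t 11.1 p [ 0.5043 -0.0598  0.3406] yang -0.85 tilt 0.02 F [-0.4  0.7 -2.8] T [-0.05  0.14 -0.03] g 0.146 q [-0.21  0.23  1.71  0.    1.19  0.64]
[ 0.536  -0.0316  0.3405 -0.849 ]
[-0.0, -0.0, -0.001, 0.0031, -0.0002, 0.0002, 0.1, 0.0, 0.0, 0.0, 0.0056, 0.0, 0.0, 0.1, 0.0, 0.0, 0.0, 0.0056, 0.0, 0.0, 0.1, 0.0, 0.0, 0.0, 0.0056, 0.0, 0.0, 0.1, 0.0, 0.0, 0.0, 0.0056, -0.0, 0.0, 0.1, 0.0, 0.0, 0.0, 0.0056, 0.0, 0.0, 0.1, 0.0, 0.0, 0.0, 0.0056, 0.0, 0.0, 0.1, 0.0, 0.0, 0.0, 0.0056, 0.0, 0.0, 0.1, 0.0, 0.0, 0.0, 0.0, 0.0, 0.0, 0.1]
```

View pics/th1.png

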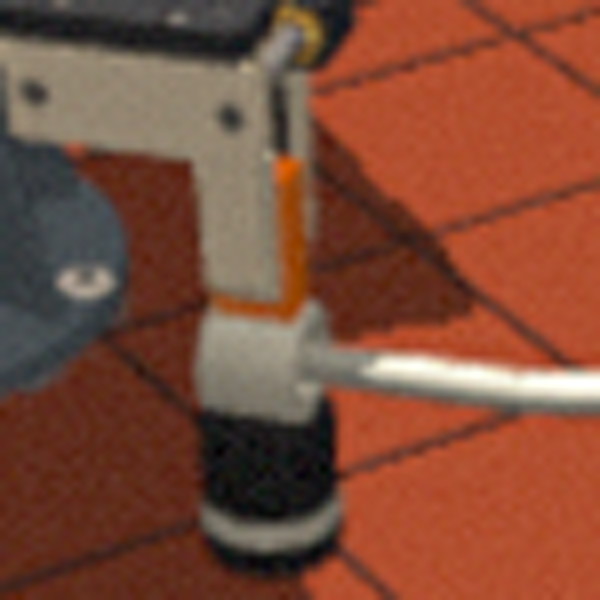

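The crop shows the rod entering the bore at (318,360) with no contact force. I'll continue.

Call:
send_rows:
  targets: [0,0,-0.001,0.0031,-0.0002,0.0002,0.1,0,0,0,0.0056,0,0,0.1,0,0,0,0.0056,0,0,0.1,0,0,0,0.0056,0,0,0.1,0,0,0,0.0056,0,0,0.1,0,0,0,0.0056,0,0,0.1,0,0,0,0.0056,0,0,0.1,0,0,0,0.0056,0,0,0.1,0,0,0,0,0,0,0.1]

```text
t: 12.05
eef_pos: [0.5386, -0.0292, 0.3403]
eef_rot: [-2.939, -1.109, -0.0]
force: [-0.4, -0.4, -2.6]
grip_width: 0.152
```

Run:
```python
from path import *
go(.052,.10,8)
```

```text
t 12.05 p [ 0.5386 -0.0292  0.3403] yang -0.849 tilt 0.02 F [-0.4 -0.4 -2.6] T [-0.06  0.17  0.03] g 0.152 q [-0.14  0.29  1.63  0.    1.21  0.71]
[ 0.5715  0.0035  0.3405 -0.609 ]
[-0.0, -0.0, 0.0, 0.0045, 0.0001, -0.0002, 0.1, 0.0, 0.0, 0.0, 0.006, -0.0, 0.0, 0.1, 0.0, 0.0, 0.0, 0.006, 0.0, 0.0, 0.1, 0.0, 0.0, 0.0, 0.006, 0.0, 0.0, 0.1, 0.0, 0.0, -0.06, 0.006, -0.0002, 0.0, 0.1, 0.0, 0.0, -0.06, 0.006, -0.0002, 0.0, 0.1, 0.0, 0.0, -0.06, 0.006, -0.0002, 0.0, 0.1, 0.0, 0.0, -0.06, 0.006, -0.0002, 0.0, 0.1, 0.0, 0.0, 0.0, 0.0, 0.0, 0.0, 0.1]
```

Call:
send_rows:
  targets: [0,0,0,0.0045,0.0001,-0.0002,0.1,0,0,0,0.006,0,0,0.1,0,0,0,0.006,0,0,0.1,0,0,0,0.006,0,0,0.1,0,0,-0.06,0.006,-0.0002,0,0.1,0,0,-0.06,0.006,-0.0002,0,0.1,0,0,-0.06,0.006,-0.0002,0,0.1,0,0,-0.06,0.006,-0.0002,0,0.1,0,0,0,0,0,0,0.1]

```text
t: 12.95
eef_pos: [0.5746, 0.0066, 0.3403]
eef_rot: [-2.778, -1.465, -0.0]
force: [-0.1, -0.2, -2.3]
grip_width: 0.148
```

Run:
```python
from path import *
go(.10,.15,9)
```

```text
t 12.95 p [0.5746 0.0066 0.3403] yang -0.6 tilt 0.03 F [-0.1 -0.2 -2.3] T [-0.07  0.11  0.04] g 0.148 q [-0.07  0.36  1.54  0.    1.24  0.53]
[ 0.5889  0.0498  0.3405 -0.109 ]
[-0.0, -0.0, -0.047, 0.0012, -0.0009, -0.0002, 0.1, 0.0, 0.0, -0.056, 0.0056, -0.0002, 0.0, 0.1, 0.0, 0.0, -0.056, 0.0056, -0.0002, 0.0, 0.1, 0.0, 0.0, -0.056, 0.0056, -0.0002, 0.0, 0.1, 0.0, 0.0, -0.056, 0.0056, -0.0002, 0.0, 0.1, 0.0, 0.0, -0.056, 0.0056, -0.0002, 0.0, 0.1, 0.0, 0.0, -0.056, 0.0056, -0.0002, 0.0, 0.1, 0.0, 0.0, -0.056, 0.0056, -0.0002, 0.0, 0.1, 0.0, 0.0, -0.056, 0.0056, -0.0002, 0.0, 0.1, 0.0, 0.0, 0.0, 0.0, 0.0, 0.0, 0.1]
```

Call:
send_rows:
  targets: [0,0,-0.047,0.0012,-0.0009,-0.0002,0.1,0,0,-0.056,0.0056,-0.0002,0,0.1,0,0,-0.056,0.0056,-0.0002,0,0.1,0,0,-0.056,0.0056,-0.0002,0,0.1,0,0,-0.056,0.0056,-0.0002,0,0.1,0,0,-0.056,0.0056,-0.0002,0,0.1,0,0,-0.056,0.0056,-0.0002,0,0.1,0,0,-0.056,0.0056,-0.0002,0,0.1,0,0,-0.056,0.0056,-0.0002,0,0.1,0,0,0,0,0,0,0.1]

```text
t: 13.95
eef_pos: [0.5893, 0.0514, 0.34]
eef_rot: [-2.334, -2.101, 0.002]
force: [0.2, 0.5, -2.9]
grip_width: 0.146
```

Run:
```python
from path import *
go(.152,.20,9)
im,d=eyes.get_image("scene")
a,b,c,e=(130,230,280,400); cv2.imwrite("pics/th2.png",cv2.resize(im[a:b,c:e],None,fx=6,fy=6,interpolation=cv2.INTER_CUBIC)[:,:,::-1])
```

```text
t 13.95 p [0.5893 0.0514 0.34  ] yang -0.105 tilt 0.1 F [ 0.2  0.5 -2.9] T [-0.1   0.03  0.02] g 0.146 q [ 0.01  0.39  1.49 -0.    1.25  0.11]
[0.5819 0.0988 0.3405 0.391 ]
[-0.002, 0.0, -0.07, 0.0057, -0.0005, -0.0005, 0.1, 0.0, 0.0, -0.053, 0.0053, -0.0001, 0.0, 0.1, 0.0, 0.0, -0.053, 0.0053, -0.0001, 0.0, 0.1, 0.0, 0.0, -0.053, 0.0053, -0.0001, 0.0, 0.1, 0.0, 0.0, -0.053, 0.0053, -0.0001, 0.0, 0.1, 0.0, 0.0, -0.053, 0.0053, -0.0001, 0.0, 0.1, 0.0, 0.0, -0.053, 0.0053, -0.0001, 0.0, 0.1, 0.0, 0.0, -0.053, 0.0053, -0.0001, 0.0, 0.1, 0.0, 0.0, -0.053, 0.0053, -0.0001, 0.0, 0.1, 0.0, 0.0, 0.0, 0.0, 0.0, 0.0, 0.1]
```

View pics/th2.png

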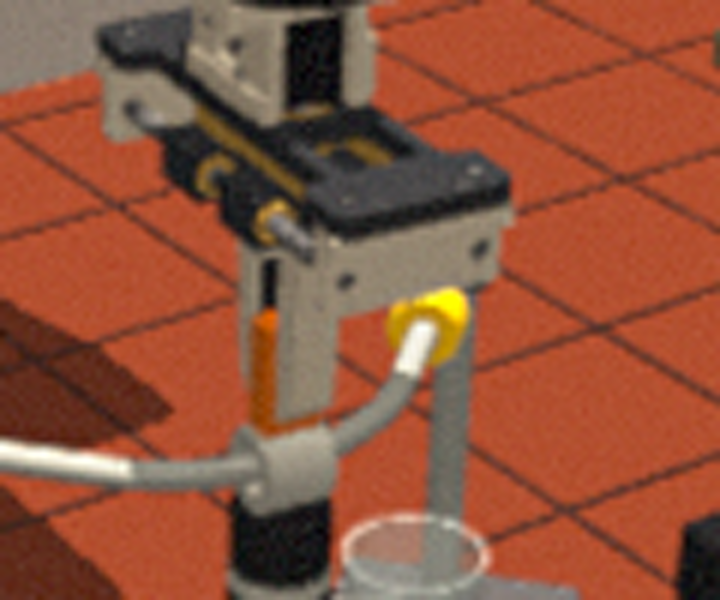

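The crop shows the collar mid-bend at (290,465) and upright, with the rod through it and the head clear of the beaker rim.

Call:
send_rows:
  targets: [-0.002,0,-0.06,0.005,-0.0005,-0.0005,0.1,0,0,-0.053,0.0053,-0.0001,0,0.1,0,0,-0.053,0.0053,-0.0001,0,0.1,0,0,-0.053,0.0053,-0.0001,0,0.1,0,0,-0.053,0.0053,-0.0001,0,0.1,0,0,-0.053,0.0053,-0.0001,0,0.1,0,0,-0.053,0.0053,-0.0001,0,0.1,0,0,-0.053,0.0053,-0.0001,0,0.1,0,0,-0.053,0.0053,-0.0001,0,0.1,0,0,0,0,0,0,0.1]

```text
t: 15.0
eef_pos: [0.5826, 0.0956, 0.3403]
eef_rot: [1.78, 2.587, -0.003]
force: [0.2, -0.1, -2.3]
grip_width: 0.151
```

Run:
```python
from path import *
go(.202,.24,8)
```

```text
t 15.0 p [0.5826 0.0956 0.3403] yang 0.365 tilt 0.11 F [ 0.2 -0.1 -2.3] T [-0.1   0.03  0.04] g 0.151 q [ 0.08  0.39  1.5  -0.    1.25 -0.28]
[0.56   0.1319 0.3405 0.7218]
[-0.001, 0.002, -0.093, 0.01, 0.0001, -0.0002, 0.1, 0.0, 0.0, -0.047, 0.0047, -0.0001, 0.0, 0.1, 0.0, 0.0, -0.047, 0.0047, -0.0001, 0.0, 0.1, 0.0, 0.0, -0.048, 0.0047, -0.0001, 0.0, 0.1, 0.0, 0.0, -0.047, 0.0047, -0.0001, 0.0, 0.1, 0.0, 0.0, -0.047, 0.0047, -0.0001, 0.0, 0.1, 0.0, 0.0, -0.026, 0.0047, -0.0001, 0.0, 0.1, 0.0, 0.0, 0.0, 0.0047, -0.0, 0.0, 0.1, 0.0, 0.0, 0.0, 0.0, 0.0, 0.0, 0.1]
```

Call:
send_rows:
  targets: [-0.001,0.002,-0.046,0.005,0,-0.0002,0.1,0,0,-0.047,0.005,0,0,0.1,0,0,-0.047,0.0047,-0.0001,0,0.1,0,0,-0.047,0.0047,-0.0001,0,0.1,0,0,-0.047,0.0047,-0.0001,0,0.1,0,0,-0.047,0.0047,-0.0001,0,0.1,0,0,-0.047,0.0047,-0.0001,0,0.1,0,0,-0.026,0.0047,-0.0001,0,0.1,0,0,0,0.0047,0,0,0.1,0,0,0,0,0,0,0.1]

```text
t: 16.0
eef_pos: [0.5601, 0.1289, 0.3405]
eef_rot: [1.327, 2.847, -0.001]
force: [0.6, 0.0, -2.5]
grip_width: 0.148
```

Run:
```python
from path import *
go(.24,SEAT-.006,4)
```

```text
t 16.0 p [0.5601 0.1289 0.3405] yang 0.698 tilt 0.06 F [ 0.6  0.  -2.5] T [-0.03  0.01  0.  ] g 0.148 q [ 0.15  0.36  1.54 -0.    1.24 -0.55]
[0.5487 0.1448 0.3405 0.7218]
[-0.0, 0.001, -0.024, 0.0067, 0.0017, 0.0, 0.1, 0.0, 0.0, 0.0, 0.0043, 0.0, 0.0, 0.1, 0.0, 0.0, 0.0, 0.0043, -0.0, 0.0, 0.1, 0.0, 0.0, 0.0, 0.0043, 0.0, 0.0, 0.1, 0.0, 0.0, 0.0, 0.0, 0.0, 0.0, 0.1]
```

Call:
send_rows:
  targets: [0,0.001,-0.024,0.0055,0.0015,0,0.1,0,0,0,0.0043,0,0,0.1,0,0,0,0.0043,0,0,0.1,0,0,0,0.0043,0,0,0.1,0,0,0,0,0,0,0.1]

```text
t: 16.5
eef_pos: [0.5484, 0.1449, 0.3405]
eef_rot: [-1.295, -2.862, 0.001]
force: [0.5, 0.3, -3.4]
grip_width: 0.149
```

Run:
```python
from path import *
from ov import overlay
go(SEAT-.006,SEAT,3)
im,d=eyes.get_image("scene")
a,b,c,e=(130,250,290,410); cv2.imwrite("pics/th3.png",cv2.resize(im[a:b,c:e],None,fx=6,fy=6,interpolation=cv2.INTER_CUBIC)[:,:,::-1])
```

```text
t 16.5 p [0.5484 0.1449 0.3405] yang 0.721 tilt 0.03 F [ 0.5  0.3 -3.4] T [-0.04  0.02  0.01] g 0.149 q [ 0.18  0.35  1.56 -0.    1.23 -0.54]
[0.5447 0.1493 0.3405 0.7218]
[-0.0, -0.0, -0.001, 0.0017, 0.0002, 0.0, 0.1, 0.0, 0.0, 0.0, 0.002, 0.0, 0.0, 0.1, 0.0, 0.0, 0.0, 0.002, 0.0, 0.0, 0.1, 0.0, 0.0, 0.0, 0.0, 0.0, 0.0, 0.1]
```

View pics/th3.png

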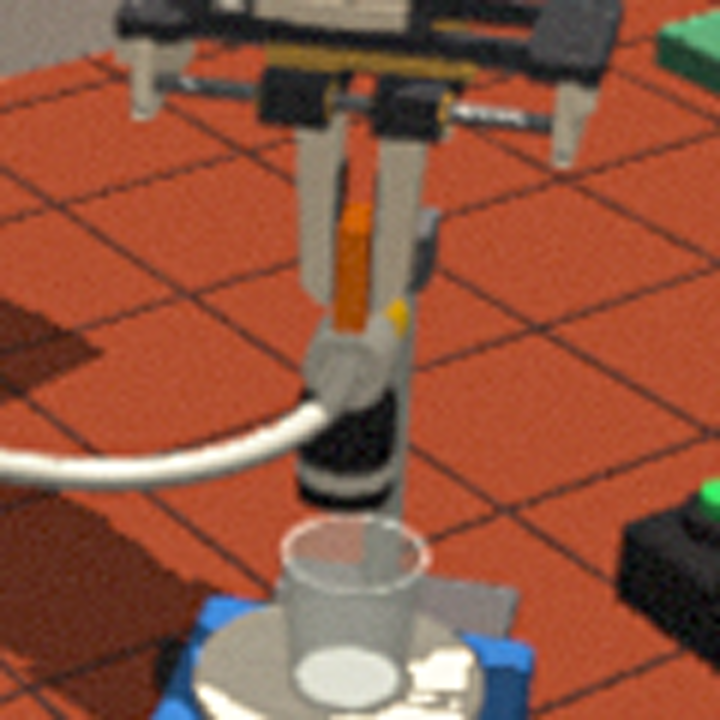

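The collar at crop (350,370) is close to the yellow stop at (398,318). I'll advance in small steps until the force shows contact.

Call:
send_rows:
  targets: [0,0,0,0.0018,0,0,0.1,0,0,0,0.0018,0,0,0.1,0,0,0,0.0015,0,0,0.1]

```text
t: 16.85
eef_pos: [0.5451, 0.1485, 0.3405]
eef_rot: [1.295, 2.862, -0.001]
force: [-0.2, -0.0, -2.8]
grip_width: 0.151
```

Call:
send_rows:
  targets: [0,0,0,0.0015,0,0,0.1,0,0,0,0.0015,0,0,0.1]

```text
t: 17.05
eef_pos: [0.5435, 0.1503, 0.3406]
eef_rot: [1.295, 2.86, -0.002]
force: [6.2, -6.9, -5.4]
grip_width: 0.148
```

The collar touches the stop (about 9 N along the rod). I'll lower it a few millimetres so it rests on the rod.

Call:
send_rows:
  targets: [0,0,0,0,0,0.0015,0.1,0,0,0,0,0,0.0015,0.1,0,0,0,0,0,0.0005,0.1]

```text
t: 17.35
eef_pos: [0.5436, 0.1502, 0.3371]
eef_rot: [1.295, 2.859, -0.002]
force: [0.1, -0.9, -1.9]
grip_width: 0.147
```

Run:
```python
from path import *
st,y=info(); b=st['eef_pos']-at(SEAT)[:3]; a=ROD[2]+np.pi; print("along",b[0]*np.cos(a)+b[1]*np.sin(a),"lat",-b[0]*np.sin(a)+b[1]*np.cos(a))
```

```text
t 17.35 p [0.5436 0.1502 0.3371] yang 0.72 tilt 0.18 F [ 0.1 -0.9 -1.9] T [-0.16 -0.09  0.05] g 0.147 q [ 0.19  0.34  1.57 -0.    1.22 -0.53]
along 0.0014541412370358926 lat 0.00017833451381477983
```

Call:
send_rows:
  targets: [0,0,0,0.001,0,0.0005,0.1,0,0,0,0.0012,0,0.0005,0.1]

```text
t: 17.55
eef_pos: [0.5432, 0.1507, 0.337]
eef_rot: [1.293, 2.855, -0.003]
force: [2.9, -8.1, 1.5]
grip_width: 0.149
```

Now it bears on the stop and rests on the rod. Releasing.

Call:
send_rows:
  targets: [0,0,0,0,0,0,0.3,0,0,0,0,0,0,0.4,0,0,0,0,0,0,0.4,0,0,0,0,0,0,0.4,0,0,0,0,0,0,0.4]

```text
t: 18.05
eef_pos: [0.5432, 0.1513, 0.3377]
eef_rot: [1.293, 2.855, -0.001]
force: [0.2, -0.5, -0.3]
grip_width: 0.4
```

Run:
```python
from path import *
info()
im,d=eyes.get_image("scene")
a,b,c,e=(130,250,290,410); cv2.imwrite("pics/rel1.png",cv2.resize(im[a:b,c:e],None,fx=6,fy=6,interpolation=cv2.INTER_CUBIC)[:,:,::-1])
```

```text
t 18.05 p [0.5432 0.1513 0.3377] yang 0.72 tilt 0.45 F [ 0.2 -0.5 -0.3] T [0.04 0.06 0.02] g 0.4 q [ 0.19  0.34  1.58 -0.01  1.22 -0.53]
```

View pics/rel1.png

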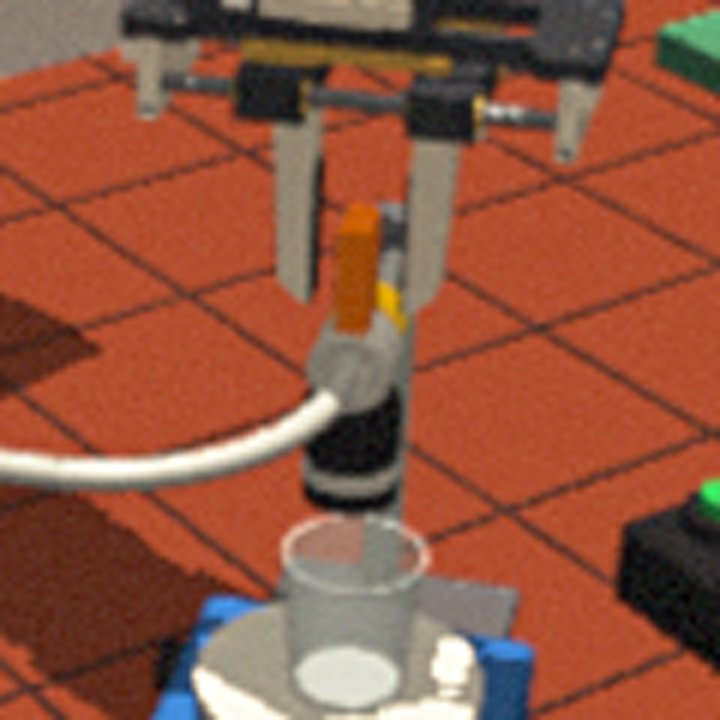

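The head hangs free against the stop, over the beaker at crop (355,520). I'll retreat straight up.

Call:
send_rows:
  targets: [0,0,0,0,0,-0.015,0.4,0,0,0,0,0,-0.025,0.4,0,0,0,0,0,-0.03,0.4,0,0,0,0,0,-0.03,0.4,0,0,0,0,0,-0.03,0.4,0,0,0,0,0,-0.01,0.4,0,0,0,0,0,0,0.4]

```text
t: 18.8
eef_pos: [0.5417, 0.152, 0.4811]
eef_rot: [1.293, 2.858, -0.003]
force: [0.4, 0.3, -0.1]
grip_width: 0.401
```

Run:
```python
from path import *
info()
for n,(a,b,c,e) in {"scene":(140,260,300,480),"top":(200,320,100,300)}.items():
    im,d=eyes.get_image(n); np.save(f"pics/aft_{n}.npy",d); cv2.imwrite(f"pics/aft_{n}.png",cv2.resize(im[a:b,c:e],None,fx=4,fy=4,interpolation=cv2.INTER_CUBIC)[:,:,::-1])
    hsv=cv2.cvtColor(im,cv2.COLOR_RGB2HSV); C=cloud(n,d)
    m=(hsv[...,0]>40)&(hsv[...,0]<80)&(hsv[...,1]>130)&(hsv[...,2]>80)&(abs(C[...,0]-.526)<.04)&(abs(C[...,1]-.402)<.04)
    m2=m&(hsv[...,2]>140)
    for mm in(m,m2):
        v,u=np.nonzero(mm); print(n,mm.sum(),u.mean(),v.mean(),np.median(C[mm],0).round(4),"zmax",np.percentile(C[mm][:,2],[10,50,90]).round(4),"atz.06",atz(n,u.mean(),v.mean(),.063).round(4))
```

```text
t 18.8 p [0.5417 0.152  0.4811] yang 0.721 tilt 0.29 F [ 0.4  0.3 -0.1] T [ 0.01 -0.04  0.03] g 0.401 q [ 0.19  0.26  1.35 -0.    1.53 -0.53]
scene 49 410.6326530612245 212.91836734693877 [0.5317 0.4001 0.0646] zmax [0.0565 0.0646 0.068 ] atz.06 [0.5304 0.4013 0.063 ]
scene 30 410.6333333333333 211.8 [0.5274 0.4013 0.0661] zmax [0.0636 0.0661 0.0685] atz.06 [0.5257 0.4058 0.063 ]
top 64 162.40625 262.5625 [0.526  0.4022 0.0675] zmax [0.0622 0.0675 0.0715] atz.06 [0.5257 0.4031 0.063 ]
top 58 162.13793103448276 262.3103448275862 [0.5267 0.4036 0.0677] zmax [0.063  0.0677 0.0719] atz.06 [0.5264 0.4038 0.063 ]
```

View pics/aft_scene.png

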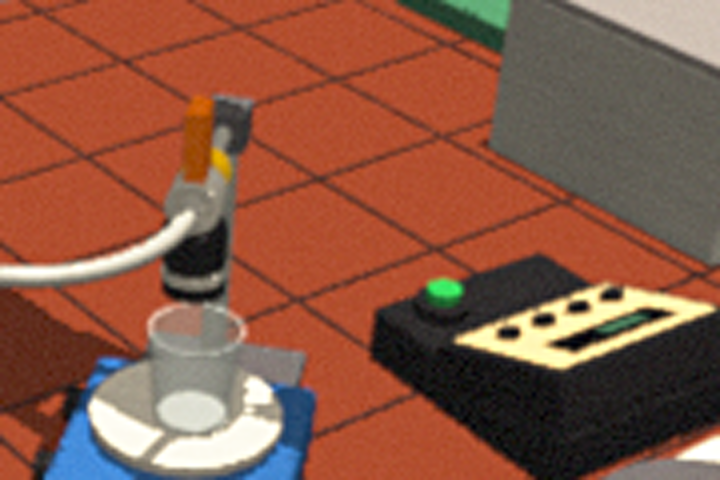

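View pics/aft_top.png

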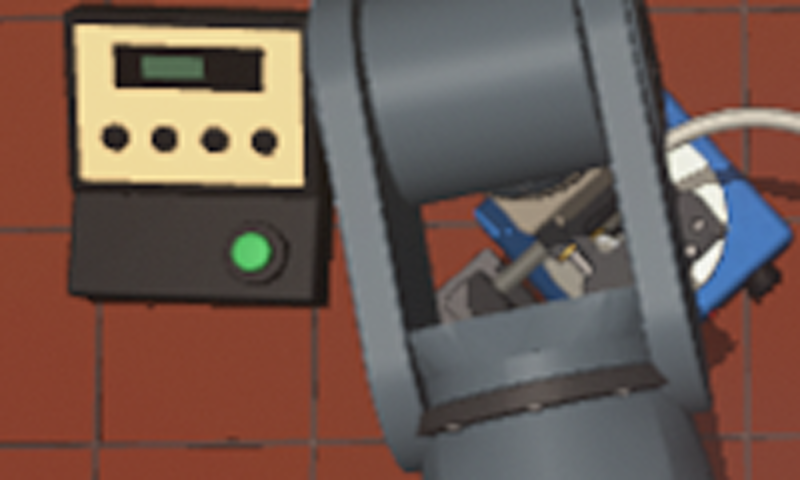

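The scene crop shows the head hanging upright against the stop above the beaker, tab at (200,135). The green key is at (445,292) in the scene crop and (250,252) in the top crop. Both cameras put its top at about (0.526, 0.403, 0.067). Next I'll check the heights around it.

Run:
```python
from path import *
d=np.load("pics/aft_top.npy"); C=cloud("top",d)
rel=C[...,:2]-[.526,.403]; r=np.hypot(rel[...,0],rel[...,1])
for a in range(0,50,3):
    m=(r>=a/1e3)&(r<(a+3)/1e3); 
    if m.any(): print(a,m.sum(),np.median(C[m][:,2]).round(4))
w=[np.array([.5417+(.526-.5417)*k/9,.152+(.403-.152)*k/9,.481+(.36-.481)*k/9,.721+(1.571-.721)*k/9]) for k in range(1,10)]
info(); print(rows(w+[w[-1]],0.0))
```

```text
0 5 0.0679
3 11 0.0704
6 21 0.0673
9 24 0.0672
12 38 0.0597
15 41 0.0578
18 46 0.0552
21 58 0.0469
24 68 0.0461
27 66 0.0447
30 98 0.0453
33 87 0.0448
36 102 0.0443
39 123 0.044
42 141 0.0423
45 144 0.0414
48 138 0.0347
t 18.9 p [0.5415 0.152  0.4794] yang 0.721 tilt 0.25 F [-0.   0.6 -0.3] T [-0.05  0.04  0.  ] g 0.399 q [ 0.19  0.26  1.35 -0.    1.53 -0.53]
[-0.003, 0.004, -0.095, 0.0221, 0.0173, 0.0117, 0.0, 0.0, 0.0, -0.094, 0.0204, 0.0191, 0.0134, 0.0, 0.0, 0.0, -0.094, 0.0185, 0.0209, 0.0134, 0.0, 0.0, 0.0, -0.094, 0.0164, 0.0226, 0.0134, 0.0, 0.0, 0.0, -0.094, 0.0142, 0.024, 0.0134, 0.0, 0.0, 0.0, -0.094, 0.0119, 0.0253, 0.0134, 0.0, 0.0, 0.0, -0.094, 0.0095, 0.0263, 0.0134, 0.0, 0.0, 0.0, -0.094, 0.0069, 0.0271, 0.0134, 0.0, 0.0, 0.0, -0.094, 0.0044, 0.0276, 0.0134, 0.0, 0.0, 0.0, 0.0, 0.0, 0.0, 0.0, 0.0]
```

Call:
send_rows:
  targets: [-0.003,0.004,-0.095,0.0221,0.0173,0.0117,0,0,0,-0.094,0.0204,0.0191,0.0134,0,0,0,-0.094,0.0185,0.0209,0.0134,0,0,0,-0.094,0.0164,0.0226,0.0134,0,0,0,-0.094,0.0142,0.024,0.0134,0,0,0,-0.094,0.0119,0.0253,0.0134,0,0,0,-0.094,0.0095,0.0263,0.0134,0,0,0,-0.094,0.0069,0.0271,0.0134,0,0,0,-0.094,0.0044,0.0276,0.0134,0,0,0,0,0,0,0,0]

```text
t: 19.9
eef_pos: [0.5183, 0.4096, 0.3352]
eef_rot: [0.045, -3.118, 0.018]
force: [0.8, 0.5, -0.1]
grip_width: 0.003
```

Run:
```python
from path import *
print(rows(lin((.526,.403,.18,1.571),8)+[np.array((.526,.403,.18,1.571))],0.0))
```

```text
t 19.9 p [0.5183 0.4096 0.3352] yang 1.6 tilt 1.46 F [ 0.8  0.5 -0.1] T [ 0.02 -0.    0.03] g 0.003 q [ 0.6   0.54  1.28  0.    1.34 -1.  ]
[-0.011, -0.023, 0.004, -0.0014, -0.0006, 0.0194, 0.0, 0.0, 0.0, 0.004, -0.0009, -0.0009, 0.0194, 0.0, 0.0, 0.0, 0.004, -0.0009, -0.0009, 0.0194, 0.0, 0.0, 0.0, 0.004, -0.0009, -0.0008, 0.0194, 0.0, 0.0, 0.0, 0.004, -0.001, -0.0008, 0.0194, 0.0, 0.0, 0.0, 0.004, -0.001, -0.0008, 0.0194, 0.0, 0.0, 0.0, 0.004, -0.001, -0.0008, 0.0194, 0.0, 0.0, 0.0, 0.004, -0.001, -0.0008, 0.0194, 0.0, 0.0, 0.0, 0.0, 0.0, 0.0, 0.0, 0.0]
```

Call:
send_rows:
  targets: [-0.011,-0.023,0.004,-0.0014,-0.0006,0.018,0,0,0,0.004,-0.0009,-0.0009,0.018,0,0,0,0.004,-0.0009,-0.0009,0.018,0,0,0,0.004,-0.0009,-0.0008,0.018,0,0,0,0.004,-0.001,-0.0008,0.018,0,0,0,0.004,-0.001,-0.0008,0.018,0,0,0,0.004,-0.001,-0.0008,0.01,0,0,0,0,0,0,0,0]

```text
t: 20.7
eef_pos: [0.523, 0.3969, 0.2052]
eef_rot: [-0.02, -3.133, 0.012]
force: [0.1, -0.5, -0.1]
grip_width: 0.007
```

Run:
```python
from path import *
t=np.array((.526,.403,.175,1.571))
print(rows(lin(t,4)+[t],0.0))
im,d=eyes.get_image("scene")
a,b,c,e=(120,260,340,480); cv2.imwrite("pics/key1.png",cv2.resize(im[a:b,c:e],None,fx=5,fy=5,interpolation=cv2.INTER_CUBIC)[:,:,::-1])
```

```text
t 20.7 p [0.523  0.3969 0.2052] yang 1.558 tilt 0.68 F [ 0.1 -0.5 -0.1] T [-0.01  0.01  0.01] g 0.007 q [ 0.58  0.65  1.43 -0.    1.07 -0.98]
[-0.008, -0.009, -0.003, -0.0008, 0.0016, 0.0075, 0.0, 0.0, 0.0, -0.003, -0.0007, 0.0015, 0.0076, 0.0, 0.0, 0.0, -0.003, -0.0007, 0.0015, 0.0076, 0.0, 0.0, 0.0, -0.003, -0.0007, 0.0015, 0.0076, 0.0, 0.0, 0.0, 0.0, 0.0, 0.0, 0.0, 0.0]
```

View pics/key1.png

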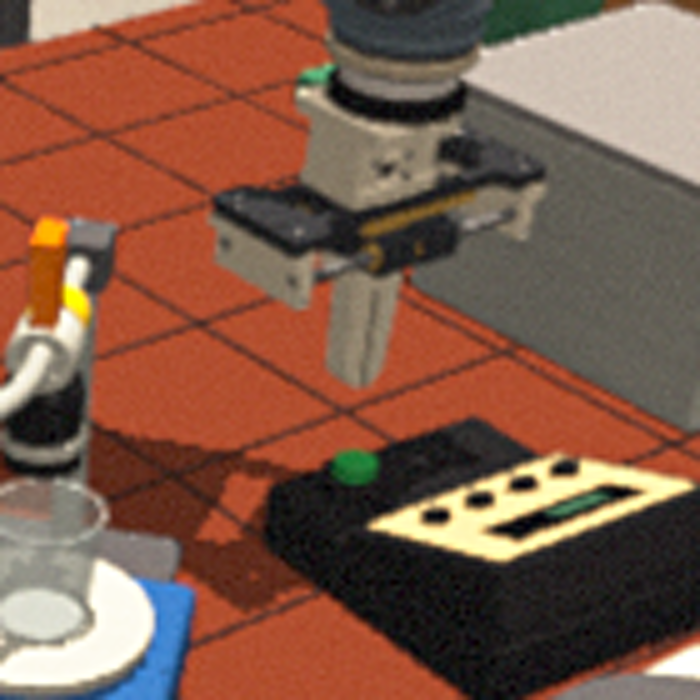

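The closed fingertips at crop (357,380) are directly above the green key at (355,466).

Call:
send_rows:
  targets: [-0.008,-0.009,-0.003,-0.0008,0.0016,0.0075,0,0,0,-0.003,-0.0007,0.0015,0.0076,0,0,0,-0.003,-0.0007,0.0015,0.0076,0,0,0,-0.003,-0.0007,0.0015,0.0076,0,0,0,0,0,0,0,0]

```text
t: 21.25
eef_pos: [0.527, 0.404, 0.1755]
eef_rot: [-0.0, 3.137, 0.005]
force: [-0.5, -0.2, -0.2]
grip_width: 0.006
```

Run:
```python
from path import *
t=np.array((.526,.403,.156,1.571))
print(rows(lin(t,4)+[t],0.0))
```

```text
t 21.25 p [0.527  0.404  0.1755] yang 1.571 tilt 0.33 F [-0.5 -0.2 -0.2] T [ 0.    0.01 -0.05] g 0.006 q [ 0.58  0.69  1.43  0.    1.01 -0.99]
[0.003, 0.005, -0.0, 0.0003, -0.0003, 0.0049, 0.0, 0.0, 0.0, 0.0, 0.0002, -0.0003, 0.0049, 0.0, 0.0, 0.0, 0.0, 0.0002, -0.0003, 0.0049, 0.0, 0.0, 0.0, 0.0, 0.0002, -0.0003, 0.0049, 0.0, 0.0, 0.0, 0.0, 0.0, 0.0, 0.0, 0.0]
```

Call:
send_rows:
  targets: [0.003,0.005,0,0.0003,-0.0003,0.0049,0,0,0,0,0.0002,-0.0003,0.0049,0,0,0,0,0.0002,-0.0003,0.0049,0,0,0,0,0,0,0.003,0]

```text
t: 21.65
eef_pos: [0.5264, 0.4033, 0.1569]
eef_rot: [-0.001, 3.142, 0.001]
force: [-0.2, 0.1, 0.4]
grip_width: 0.005
```

Call:
send_rows:
  targets: [0,0,0,0,0,0.002,0,0,0,0,0,0,0.002,0]

```text
t: 21.85
eef_pos: [0.5264, 0.4032, 0.1524]
eef_rot: [0.0, -3.141, -0.0]
force: [-0.1, -0.2, 1.1]
grip_width: 0.004
```

Call:
send_rows:
  targets: [0,0,0,0,0,0.002,0,0,0,0,0,0,0.002,0]

```text
t: 22.05
eef_pos: [0.5264, 0.4033, 0.1485]
eef_rot: [0.0, -3.142, -0.001]
force: [-0.7, -0.7, 2.8]
grip_width: 0.008
```

Call:
send_rows:
  targets: [0,0,0,0,0,0.0015,0,0,0,0,0,0,0.0015,0]

```text
t: 22.25
eef_pos: [0.5265, 0.4033, 0.1461]
eef_rot: [-0.001, 3.141, 0.001]
force: [-5.9, -4.0, 18.1]
grip_width: 0.008
```

Call:
send_rows:
  targets: [0,0,0,0,0,0.0015,0]

```text
t: 22.35
eef_pos: [0.5265, 0.4034, 0.146]
eef_rot: [-0.001, 3.141, 0.001]
force: [-8.0, -7.2, 22.0]
grip_width: 0.005
```

The hard stop is reached: 22 N against the 4 N spring, after about 6 mm of travel. I'll retract.

Call:
send_rows:
  targets: [0,0,0,0,0,0,0,0,0,0,0,0,-0.01,0,0,0,0,0,0,-0.02,0,0,0,0,0,0,-0.03,0,0,0,0,0,0,-0.03,0,0,0,0,0,0,-0.03,0,0,0,0,0,0,-0.02,0,0,0,0,0,0,0,0,0,0,0,0,0,0,0,0,0,0,0,0,0,0]

```text
t: 23.35
eef_pos: [0.5263, 0.4032, 0.2931]
eef_rot: [-0.001, 3.14, 0.002]
force: [-0.2, 0.4, -0.2]
grip_width: 0.006
```

Run:
```python
from path import *
info()
for n in("scene","top"):
    im,d=eyes.get_image(n); cv2.imwrite(f"pics/fin_{n}.png",im[:,:,::-1])
    if n=="scene":
        a,b,c,e=(130,270,290,470); cv2.imwrite("pics/fin_c.png",cv2.resize(im[a:b,c:e],None,fx=4,fy=4,interpolation=cv2.INTER_CUBIC)[:,:,::-1])
    else:
        a,b,c,e=(200,320,190,400); cv2.imwrite("pics/fin_t.png",cv2.resize(im[a:b,c:e],None,fx=3.8,fy=3.8,interpolation=cv2.INTER_CUBIC)[:,:,::-1])
    o=cv2.imread(f"pics/{n}0.png")[:,:,::-1]
    for nm,(a,b,c,e) in ({"amber/dish/jar/red/looks":(180,320,325,490)} if n=="top" else {"low":(290,380,120,310)}).items():
        df=np.abs(im[a:b,c:e].astype(int)-o[a:b,c:e]).max(2)>60; v,u=np.nonzero(df); print(n,nm,df.sum(),(u.min()+c,u.max()+c,v.min()+a,v.max()+a) if df.any() else "")
```

```text
t 23.35 p [0.5263 0.4032 0.2931] yang 1.571 tilt 0.11 F [-0.2  0.4 -0.2] T [ 0.03 -0.03  0.02] g 0.006 q [ 0.58  0.57  1.34  0.    1.23 -0.99]
scene low 10 (np.int64(207), np.int64(209), np.int64(290), np.int64(293))
top amber/dish/jar/red/looks 119 (np.int64(390), np.int64(408), np.int64(284), np.int64(296))
```

View pics/fin_c.png

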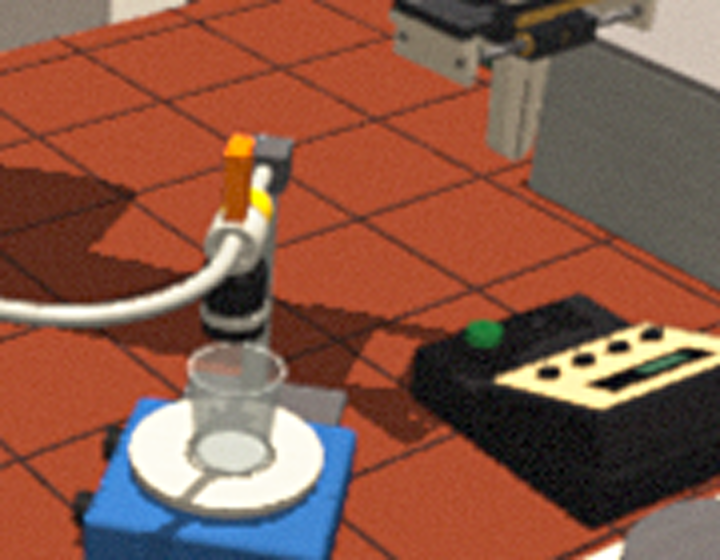

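View pics/fin_t.png

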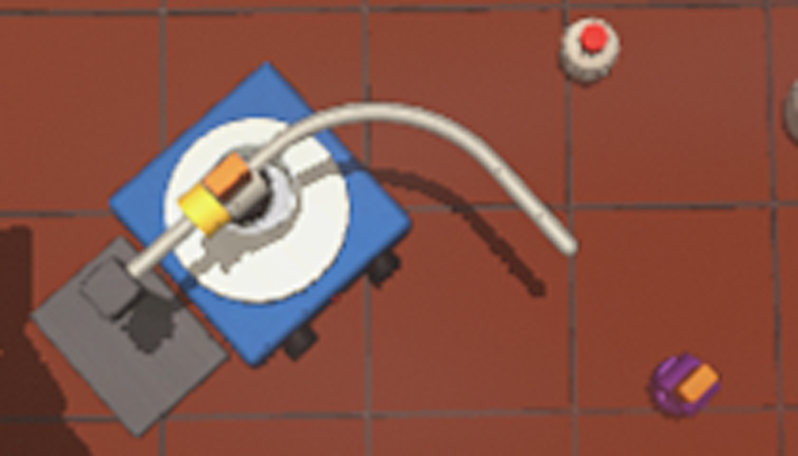

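In the final views the collar sits against the yellow stop (top crop (225,200)), and the head is upright over the beaker. The only change among the bystanders is the head's own vacated spot. Handing in.

```bash
python3 -c "
from cell import ctrl
print(ctrl.close_job())"
```

```text
the job is handed in; nothing more can be done
None
```

The job is done and handed in at about 23.4 s of the 64 s allowed; handing in reported no verdict.

- **Head:** I gripped the black head by its orange tab, threaded the collar onto the rod tip with no contact force, and slid it round the bend. I kept the tool within about half a degree of vertical while carrying it. I then pushed it against the yellow stop (about 9 N), lowered it onto the rod and released it.
- **Key:** I then pressed the green key about 6 mm to its hard stop, reaching about 22 N on its 4 N spring, and raised the arm clear.

**Last checks:**
- In both final camera views the head hangs upright, lens down over the beaker, with its collar against the yellow stop.
- Comparing images before and after in the area with the bottles, jar, dish and look-alikes, the only real change was the head's own empty spot.
- I judged the beaker by eye only; it looks to be where it was, and nothing touched it.
- The gripper touches nothing, and the wrist force reads about zero.

No check failed. The two cameras differed by 1–3 mm on some points. That stayed within the 4 mm of play between bore and rod.

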